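Turn a face-down plaster relief and rack it to dry

TASK

One of the plaster relief panels on the wooden blocks lies face down, showing its red-striped back. Turn it over and stand it in the free slot of the leaning drying rack: foot down on the ledge, head (the striped end) up, its back against the backrest and the carved face looking outward and up, away from the other racked panel. Do not drop it or let it fall over, leave the other panels and the tools where they are, and let go.

Things in the scene. Friction and masses are not known exactly. Their poses are not given: they have to be found in the camera images.
- panel: Plaster relief panel, 100 x 60 x 24 mm, about 170 g. Origin: centre of its plain back. x: towards the head end along the length; y: across the width; z: out of the carved face. A red stripe crosses the back near the head end. The one lying face down (z down) on a block, overhanging its long sides by about 10 mm. It can stand on its foot end on the table.
- panel_head (a point): Middle of the panel's head end face, the end with the red stripe on the back (stripe 12 mm wide, centred 14 mm from this end) (x = +50 mm, z = 12 mm in the panel's frame).
- panel_foot (a point): Middle of the panel's foot end face (x = -50 mm, z = 12 mm in the panel's frame).
- panel_face (a point): Point on the plane of the face's rim, above the panel's middle (z = 24 mm in the panel's frame). The face has a raised rim 8 mm wide and a terracotta-coloured rosette.
- free_slot: Empty slot, fixed to the rack. Origin: mid-width, where ledge meets backrest. z: up along the backrest (62 mm high, 44 wide), which leans 30 degrees from vertical; x: square out of the backrest, outward and upward; y: along the slot. Ledge surface z = 0, backrest surface x = 0, front lip 18 mm high at x = 29 mm. Ledge and lip are 84 mm wide, ends open.
- rack: Wooden drying rack, base 200 x 100 x 14 mm, fixed to the table, with two like slots 90 mm apart along its x; origin: centre of its underside. Both slots lean their tops to its -x; panels in them face its +x. The free slot is the one on +x, its origin 45 mm from the rack's centre and 32 mm above the table.
- racked_panel: A like panel (same size and frame) standing loose in the rack's other slot; leave it.
- other_panel: A like panel (same size and frame) lying face up on the other block; leave it.
- block_a: Wooden block, 100 long (x) x 40 wide (y) x 26 mm high, fixed to the table; origin: centre of its underside. One of the two carries the face-down panel.
- block_b: A block like block_a.
- mallet: Wooden mallet lying down, head a cylinder of 60 mm diameter and 85 mm long along its y, handle towards its -x, 190 mm long and 60 mm high over all; origin under it, 40 mm from the head's axis. Leave it.
- chisel: Carving chisel lying along its x, handle (26 mm diameter) to -x, blade to +x, 195 mm long; origin under the ferrule. Leave it.
Not all that is in view belongs to the job. Leave any blue or yellow look-alike of the panel alone.

How it is judged:
By the outcome, as a careful person would: the job done as asked, in the order asked, and still so for the second after the job is handed in, with the robot touching nothing.
It also fails if it takes over 67 s, if anything falls off the work surface, if the arm or the gripper's body presses on something with over 40 N, if the wrist force passes 120 N, or if a joint passes its speed limit or range.

ROBOT

A 6-joint arm with a two-finger parallel gripper is mounted at the origin on the work surface. World frame = base frame: x ahead of the robot, y to its left, z up, the work surface at z = 0. Lengths are in m, angles in rad, forces in N, time in s.
With the tool pointing down it reaches from about 0.25 to 0.775 m from the base axis. Payload 4 kg.
Tool frame: the origin (TCP) lies at the centre of the arm's flange, where the gripper is bolted on; the fingertips stand 199 mm ahead of it and the grasp point (between the pads) lies 180 mm ahead of it (robot.tcp_to_tips is the z of the fingertips in the tool frame, in m); z points along the fingers, y is the line along which they close (so a half turn about z gives the same grasp; the last joint's range is limited). The gripper opens to 94 mm and grips with 3 to 60 N. Pads are 16 mm wide; open, the fingers measure 119 mm over their backs; the gripper's body (75 mm by 177 mm) begins 78 mm behind the grasp point.
Start: joints at [1.176, 0.087, 1.371, -0, 1.684, -0.103], TCP at [0.158, 0.527, 0.405] pointing down, gripper open.
Joint ranges: [-3.1, 3.1], [-0.76, 2.03], [0.27, 2.55], [-1.08, 4.22], [0.17, 2.65], [-2.57, 2.57]. Speed limits (rad/s): [2.79, 2.79, 3.14, 3.14, 3.14, 3.14].

INTERFACE

Orientations are given as [roll, pitch, yaw] about the fixed x, y, z axes, in that order (R = Rz(yaw) Ry(pitch) Rx(roll)).
In Python, from bench import robot gives the robot as it stands.
- The arm moves only by the tool play_rows, never from a script. Its arguments are lists of equal length, an entry for each row: "translation": the shift along the tool's x, y, z scaled (see below), a list of three; "twist": the turn, a rotation vector about the tool's x, y, z scaled (see below), a list of three; "gripper": the opening, from -1 (shut) to 1 (fully open). A call has 1 to 8 rows; each row shifts and turns the commanded pose from where the row before left it, along the tool's axes as they then stand; what a row does not reach is not made up. The controller multiplies each number of a shift by 0.04 m and each number of a turn by 0.1 rad. A row lasts 1/10 s, in which the tool goes at most 50 mm and 8.59 degrees, less where a joint would pass 70% of its speed; a pose out of reach is approached as far as the arm can. A call with a number of a shift or a turn outside -1 to 1 is refused whole. A call with a gripper value outside its range is refused whole. The fingers move at their own pace and stop on an object; the grip force is fixed at half the most. Time passes only in rows, so rows that do not move let the fingers close. It gives the time, the measured TCP pose, the force, the opening and the grip force at its end, in the units of the state.
- robot.get_obs(): the state, without advancing time (a new reading comes with each control period).
- robot.snapshot(name): name is "side" or "top" or "wrist"; returns the picture (384x512x3 uint8, red, green, blue); there is no depth.
- robot.camera_model(name): a dict with "camera_matrix" (3x3 intrinsics, pixels), "rvec" (rotation vector, rad) and "tvec" (3), from world to camera coordinates, as OpenCV has them. Camera axes: x right, y down, z forward; pixel columns grow to the right and rows downward; lengths in m; the calibration is good to about 2 mm. The wrist camera is an equidistant fisheye: a pixel r from the principal point sees the ray r / f radians off the axis. A picture is of the moment at which its call begins: read the wrist's pose just before it. camera_model takes no time and is no camera call; for the wrist camera it gives the pose at the moment of the call.
- robot.close_job(): hands the job in; it is judged then, once.
Trained networks look in the newest picture that a camera, given by its name, has taken for a name from the list of things; names that differ only in an ending like _2 or _b are one class to them, and where a whole thing is asked for, a point or a joint stands for the part that bears it (a point fixed in the world has none). Each returns a list of dicts, best first, with "score" (0 to 1); they miss things now and then, are a little off and sometimes report something else, mostly with a low value. They report only what shows in the picture. A call takes as long as a camera call. They do not tell look-alikes from the thing itself.
- robot.recognise(name, camera): "centre" ([x, y, z] in m, in world coordinates, good to about 4 mm: the middle of the surface that is visible of it).
- robot.spot_point(name, camera): "centre" ([x, y, z] in m, in world coordinates, good to about 4 mm: a listed point, or the origin of a listed thing).
The state is a dict: "time": time; "joint_positions": joint angles; "qvel": joint speeds; "joint_torque": joint torques, N m; "tool_pos": TCP position; "ee_rot": TCP orientation; "wrist_force": force on the tool from outside, world axes, zero at the start; "wrist_torque": the same for the moment, N m; "width": finger opening in m; "finger_force": force on a finger pad.
Only numpy, scipy, OpenCV 4.12 (cv2) and the standard library are available. Lean on these libraries where they do the work, as an engineer would, in place of code of your own. Each camera call takes 0.05 s, during which the arm holds its last target. There are 200 camera calls.

## Working session

There is one attempt and no reset: what is moved stays moved. The work goes in short steps, Python scripts to look and compute and a tool call to move; the robot and the scene stay as the last step left them, time stands still between calls to the robot, and variables do not carry over. Pictures are saved under pics/ and viewed, at most 10 in all, crops included, and the job is handed in when it is done.

Besides the shell and the picture viewer there is one more tool, called by a JSON object that holds its "method" and its "body", one argument or row to a line. play_rows: Moves the arm, as the interface text tells. Its arguments: {"type":"object","properties":{"translation":{"type":"array","items":{"type":"array","items":{"type":"number","minimum":-1,"maximum":1}}},"twist":{"type":"array","items":{"type":"array","items":{"type":"number","minimum":-1,"maximum":1}}},"gripper":{"type":"array","items":{"type":"number"}}},"required":["translation","twist","gripper"]}

```bash
mkdir -p pics; ls; python3 - <<'E'
from bench import robot
import cv2,numpy as np
for n in("top","side"):
    im=robot.snapshot(n); cv2.imwrite(f"pics/{n}1.png",im[:,:,::-1])
    m=robot.camera_model(n); R=cv2.Rodrigues(np.array(m["rvec"],float))[0]; print(n,np.round(m["camera_matrix"],1).tolist(),np.round(-R.T@np.array(m["tvec"]).ravel(),3),np.round(R,2).tolist())
    for t in("panel","panel_head","panel_foot","free_slot","rack","block_a","mallet","chisel"):
        f=robot.spot_point
        print(t,[(np.round(d["centre"],3).tolist(),round(d["score"],2)) for d in f(t,n)])
print(robot.get_obs())
E
```

```text
pics
top [[484.8, 0.0, 252.3], [0.0, 484.8, 180.3], [0.0, 0.0, 1.0]] [ 0.446 -0.063  1.402] [[0.01, -1.0, 0.03], [-1.0, -0.01, -0.04], [0.04, -0.03, -1.0]]
panel [([0.329, -0.175, 0.024], 0.94), ([0.443, -0.31, 0.051], 0.84), ([0.469, -0.511, 0.023], 0.69), ([0.589, -0.258, 0.02], 0.6)]
panel_head [([0.481, -0.334, 0.033], 0.97), ([0.418, -0.512, 0.017], 0.81), ([0.283, -0.191, 0.011], 0.7), ([0.328, -0.372, -0.0], 0.64), ([0.639, -0.272, 0.012], 0.58), ([0.48, -0.088, 0.028], 0.45)]
panel_foot [([0.377, -0.169, 0.01], 0.86), ([0.397, -0.284, 0.04], 0.79), ([0.537, -0.246, 0.013], 0.71), ([0.483, -0.088, 0.027], 0.17)]
free_slot [([0.564, 0.339, 0.031], 0.71)]
rack [([0.518, 0.332, 0.001], 0.85)]
block_a []
mallet [([0.714, -0.091, 0.002], 0.68)]
chisel [([0.331, -0.368, 0.0], 0.83)]
side [[400.2, 0.0, 258.4], [0.0, 400.2, 193.6], [0.0, 0.0, 1.0]] [ 0.272 -1.079  0.656] [[0.97, -0.23, 0.02], [-0.1, -0.48, -0.87], [0.21, 0.85, -0.49]]
panel [([0.331, -0.178, 0.024], 0.95), ([0.589, -0.26, 0.028], 0.83), ([0.468, -0.503, 0.026], 0.75), ([0.442, -0.31, 0.055], 0.61)]
panel_head [([0.282
[... 503 characters left out ...]
9, 'joint_positions': array([ 1.17587629e+00,  8.72066784e-02,  1.37066751e+00,  2.73399598e-06,
        1.68364196e+00, -1.03120189e-01]), 'qvel': array([ 1.13272362e-03,  4.35031877e-04,  3.81879120e-04, -2.26400942e-04,
        5.83163155e-04,  8.87319976e-05]), 'joint_torque': array([ 3.93159717e-04, -3.40031397e+01, -3.02603316e+01,  7.17724417e-02,
        2.34311039e-02,  2.94192898e-05]), 'tool_pos': array([0.15823741, 0.52674747, 0.40471873]), 'ee_rot': array([3.14151628e+00, 5.17294942e-06, 2.84979311e+00]), 'wrist_force': array([-0.16590553,  0.34350185, -0.50843811]), 'wrist_torque': array([ 0.00369824, -0.003002  ,  0.03087309]), 'finger_force': 0.0, 'width': 0.0940805617743517}
```

View pics/top1.png

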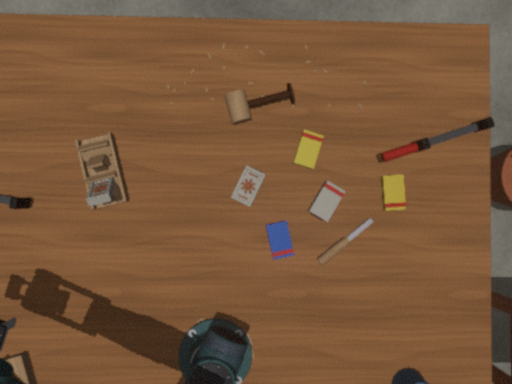

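View pics/side1.png

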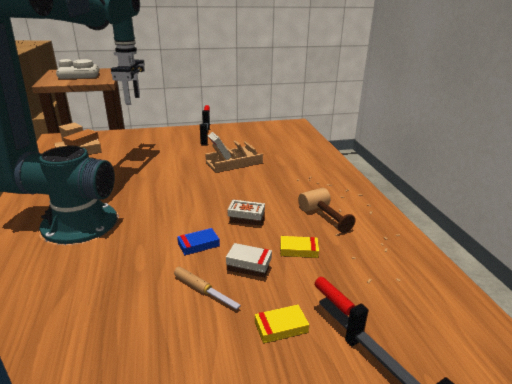

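The face-down panel is at top (327,201), stripe towards the upper right. The face-up one is at (248,185). In the rack at (102,170), the racked panel is in the lower slot (103,192), so rack +x points up in the image (world +x).

The plan:
1. Pick the panel with a tilted tool.
2. Stand it on its foot in the clear area.
3. Pivot the open gripper about the grasp axis and regrasp from above.
4. Place it in the rack.

```bash
cat > h.py <<'E'
from bench import robot
import cv2,numpy as np
from scipy.spatial.transform import Rotation as R
np.set_printoptions(precision=4,suppress=True)
def pose():
    o=robot.get_obs(); return np.array(o["tool_pos"]),R.from_euler("xyz",o["ee_rot"]),o
def unproject(cam,px,z,m=None):
    """pixels -> world points on plane z"""
    m=m or robot.camera_model(cam); K=np.array(m["camera_matrix"],float); px=np.atleast_2d(px).astype(float)
    u=(px-K[:2,2])/np.array([K[0,0],K[1,1]])
    if cam=="wrist":
        r=np.linalg.norm(u,axis=1,keepdims=True); d=np.c_[u/r*np.sin(r),np.cos(r)]
    else: d=np.c_[u,np.ones(len(u))]
    Rm=cv2.Rodrigues(np.array(m["rvec"],float))[0]; c=-Rm.T@np.array(m["tvec"],float).ravel(); d=d@Rm
    return c+d*((z-c[2])/d[:,2])[:,None]
def project(cam,P,m=None):
    m=m or robot.camera_model(cam); K=np.array(m["camera_matrix"],float)
    Rm=cv2.Rodrigues(np.array(m["rvec"],float))[0]; q=np.atleast_2d(P)@Rm.T+np.array(m["tvec"],float).ravel()
    if cam=="wrist":
        s=np.linalg.norm(q[:,:2],axis=1); t=np.arctan2(s,q[:,2]); u=q[:,:2]/s[:,None]*t[:,None]
    else: u=q[:,:2]/q[:,2:]
    return u*np.array([K[0,0],K[1,1]])+K[:2,2]
def rows(p1,R1,n=None,pivot=None):
    """rows from the present pose to p1,R1; pivot: tool-frame point moving on a straight line (grasp point)"""
    p0,R0,_=pose(); pv=np.array([0,0,.18] if pivot is None else pivot)
    w=(R0.inv()*R1).as_rotvec(); g0=p0+R0.apply(pv); g1=p1+R1.apply(pv)
    k=1
    while n is None:
        t,w_=_rows(p0,R0,g0,g1,w,pv,k)
        if np.abs(t).max()<=.98 and np.abs(w_).max()<=.98: n=k
        k+=1
    t,w_=_rows(p0,R0,g0,g1,w,pv,n)
    print("n",n,"\nT",np.round(t,3).tolist(),"\nW",np.round(w_[0],3).tolist())
def _rows(p0,R0,g0,g1,w,pv,n):
    p,Rc,t=p0,R0,[]
    dR=R.from_rotvec(w/n)
    for i in range(n):
        Rn=Rc*dR; pn=g0+(g1-g0)*(i+1)/n-Rn.apply(pv); t.append(Rc.inv().apply(pn-p)/.04); p,Rc=pn,Rn
    return np.array(t),np.array([w/n/.1]*n)
def tool(z,y):
    """rotation with tool z, tool y"""
    z=np.array(z,float)/np.linalg.norm(z); y=np.array(y,float)-z*np.dot(y,z); y/=np.linalg.norm(y)
    return R.from_matrix(np.c_[np.cross(y,z),y,z])
E
python3 - <<'E'
from h import *
im=cv2.imread("pics/top1.png"); hsv=cv2.cvtColor(im,cv2.COLOR_BGR2HSV)
x0,y0,x1,y1=300,170,355,230
s=hsv[y0:y1,x0:x1]; w=(s[...,1]<60)&(s[...,2]>120); r=((s[...,0]<8)|(s[...,0]>172))&(s[...,1]>150)
m=(w|r).astype(np.uint8); c=max(cv2.findContours(m,0,2)[0],key=cv2.contourArea)
b=cv2.boxPoints(cv2.minAreaRect(c))+[x0,y0]; W=unproject("top",b,.05); print(W,"ctr",W.mean(0))
e=np.diff(np.vstack([W,W[:1]]),axis=0); print(np.linalg.norm(e,axis=1),np.degrees(np.arctan2(e[:,1],e[:,0])))
ys,xs=np.nonzero(r); print("red",unproject("top",[[xs.mean()+x0,ys.mean()+y0]],.05))
print(unproject("top",[[77,140],[110,132],[126,202],[90,208]],.014))
a=cv2.resize(im[115:225,60:140],None,fx=5,fy=5,interpolation=cv2.INTER_CUBIC); cv2.imwrite("pics/rack.png",a)
# target for a wrist look at the rack
p,R0,o=pose(); rows(np.array([.45,.33,.40]),R0)
E
```

```text
[[ 0.4144 -0.2582  0.05  ]
 [ 0.4823 -0.2984  0.05  ]
 [ 0.4525 -0.3495  0.05  ]
 [ 0.3846 -0.3092  0.05  ]] ctr [ 0.4334 -0.3038  0.05  ]
[0.0789 0.0592 0.0789 0.059 ] [ -30.6207 -120.2442  149.2633   59.743 ]
red [[ 0.4732 -0.3291  0.05  ]]
[[0.6072 0.4004 0.014 ]
 [0.6315 0.3077 0.014 ]
 [0.4324 0.258  0.014 ]
 [0.4142 0.359  0.014 ]]
n 9 
T [[-0.933, -0.29, 0.013], [-0.933, -0.29, 0.013], [-0.933, -0.29, 0.013], [-0.933, -0.29, 0.013], [-0.933, -0.29, 0.013], [-0.933, -0.29, 0.013], [-0.933, -0.29, 0.013], [-0.933, -0.29, 0.013], [-0.933, -0.29, 0.013]] 
W [0.0, 0.0, 0.0]
```

View pics/rack.png

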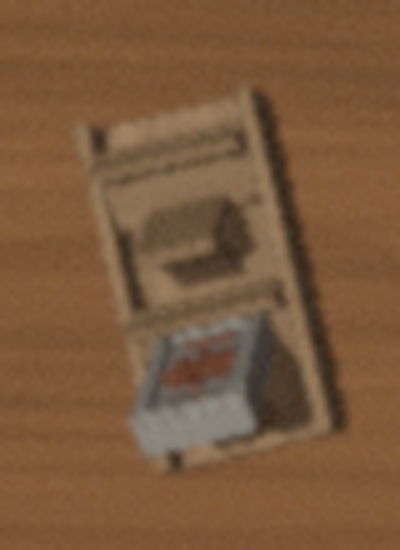

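The crop shows the rack with the free slot in the upper half (backrest at ~(190,235), lip at ~(180,155)), the racked panel below it, and a yaw of about 13°. The panel's yaw of −30.6° and centre of (0.442,−0.310) agree with the detector. I'll take one wrist look at the rack on the way.

{"method": "play_rows", "body": {
  "translation": [
    [-0.93,-0.29,0],
    [-0.93,-0.29,0],
    [-0.93,-0.29,0],
    [-0.93,-0.29,0],
    [-0.93,-0.29,0],
    [-0.93,-0.29,0],
    [-0.93,-0.29,0],
    [-0.93,-0.29,0]
  ],
  "twist": [
    [0,0,0],
    [0,0,0],
    [0,0,0],
    [0,0,0],
    [0,0,0],
    [0,0,0],
    [0,0,0],
    [0,0,0]
  ],
  "gripper": [1,1,1,1,1,1,1,1]
}}

```text
time: 1.7
tool_pos: [0.4177, 0.3512, 0.4049]
ee_rot: [3.141, 0.0, 2.85]
wrist_force: [0.7, 0.8, 0.7]
width: 0.094
finger_force: 0.0
```

{"method": "play_rows", "body": {
  "translation": [
    [-0.93,-0.29,0],
    [0,0,0],
    [0,0,0]
  ],
  "twist": [
    [0,0,0],
    [0,0,0],
    [0,0,0]
  ],
  "gripper": [1,1,1]
}}

```text
time: 2.0
tool_pos: [0.4494, 0.33, 0.4044]
ee_rot: [-3.142, -0.001, 2.848]
wrist_force: [-0.7, 0.4, -0.4]
width: 0.094
finger_force: 0.0
```

```bash
python3 - <<'E'
from h import *
p,R0,o=pose(); m=robot.camera_model("wrist"); im=robot.snapshot("wrist")
import pickle; pickle.dump((m,im),open("w1.pkl","wb")); print(p,o["joint_positions"],o["qvel"],np.array(m["camera_matrix"]))
for t in("free_slot","rack"): print(t,[(d["centre"],d["score"]) for d in robot.spot_point(t,"wrist")])
yaw=np.radians(13);c=np.array([.521,.331,0]);ex=np.array([np.cos(yaw),np.sin(yaw),0]);ey=np.array([-ex[1],ex[0],0])
P=np.array([c+a*ex+b*ey+[0,0,.014] for a,b in((.1,.05),(.1,-.05),(-.1,-.05),(-.1,.05))])
q=project("wrist",P,m); print(q)
a=cv2.resize(im[:,:,::-1],None,fx=1.5,fy=1.5,interpolation=cv2.INTER_CUBIC)
for u in q: cv2.circle(a,tuple(int(v*1.5) for v in u),3,(255,0,255),-1)
cv2.imwrite("pics/w1.png",a)
E
```

```text
[0.4494 0.33   0.4044] [ 0.5315  0.1042  1.3528  0.0007  1.6852 -0.7456] [ 0.0358 -0.0154  0.0078  0.0058  0.0019  0.0006] [[297.3186   0.     258.108 ]
 [  0.     297.3186 194.8555]
 [  0.       0.       1.    ]]
free_slot [([0.5609, 0.3409, 0.0318], 0.87)]
rack [([0.519, 0.3284, 0.0016], 0.56)]
[[336.5617 263.3325]
 [276.6873 293.0806]
 [203.0468 180.6363]
 [270.249  141.8806]]
```

View pics/w1.png

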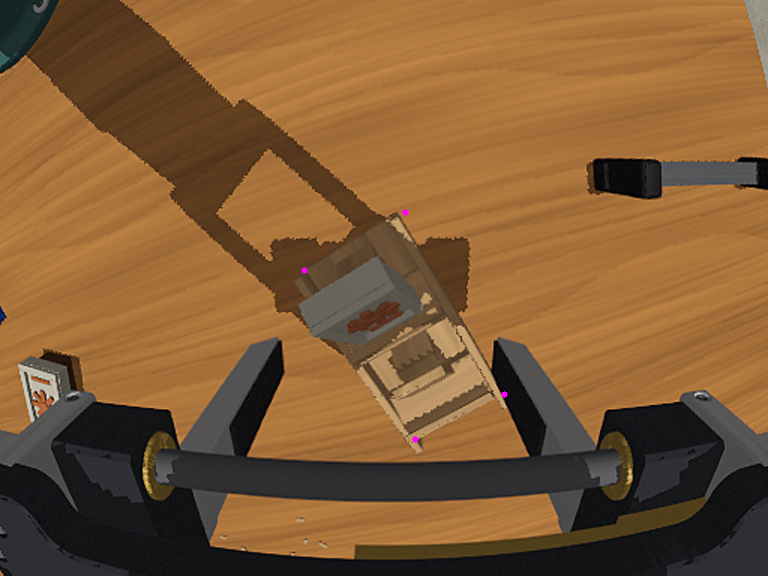

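Marked corners nearly coincide with the rack: I see its base corners at about (398,217), (297,283), (505,407) and (418,453) in the 1.5× picture. I'll unproject these and plan the pick.

```bash
python3 - <<'E'
from h import *
import pickle; m,im=pickle.load(open("w1.pkl","rb"))
q=np.array([[418,453],[505,407],[398,217],[297,283]])/1.5
W=unproject("wrist",q,.014,m); W=W[[1,0,3,2]]; print(W,W.mean(0))  # order +x+y,+x-y,-x-y,-x+y
e=np.roll(W,-1,0)-W; print(np.linalg.norm(e,axis=1),np.degrees(np.arctan2(e[:,1],e[:,0])))
# pick
y=np.radians(-30.6); Px=np.array([np.cos(y),np.sin(y),0]); Pz=np.array([0,0,-1]); Py=np.cross(Pz,Px); psi=np.radians(40)
z=Pz*np.cos(psi)-Px*np.sin(psi); p0,R0,o=pose(); print("Ty now",R0.apply([0,1,0]),"Py",Py)
c=np.array([.442,-.310,.038])+.0*Px
for s in(1,-1):
    T=tool(z,s*Py); print(s,np.degrees((R0.inv()*T).as_rotvec()))
    g=c-z*.12; print("above TCP",g-.18*z)
T=min((tool(z,s*Py) for s in(1,-1)),key=lambda t:(R0.inv()*t).magnitude())
rows(c-z*.30,T)
E
```

```text
[[0.621  0.3999 0.014 ]
 [0.6472 0.3032 0.014 ]
 [0.443  0.2497 0.014 ]
 [0.4139 0.3503 0.014 ]] [0.5313 0.3258 0.014 ]
[0.1002 0.2111 0.1048 0.2129] [ -74.8241 -165.3048  106.1199   13.4692]
Ty now [0.2862 0.9582 0.0004] Py [-0.509  -0.8607 -0.    ]
1 [ -56.9997   -6.9561 -156.6797]
above TCP [ 0.608  -0.4082  0.2678]
-1 [-4.8548 39.781  13.4021]
above TCP [ 0.608  -0.4082  0.2678]
n 17 
T [[-0.555, -0.957, 0.143], [-0.573, -0.953, 0.123], [-0.59, -0.948, 0.102], [-0.607, -0.942, 0.08], [-0.622, -0.937, 0.058], [-0.636, -0.931, 0.035], [-0.649, -0.925, 0.012], [-0.662, -0.918, -0.012], [-0.673, -0.911, -0.036], [-0.683, -0.904, -0.06], [-0.692, -0.897, -0.085], [-0.7, -0.889, -0.111], [-0.706, -0.882, -0.136], [-0.712, -0.874, -0.162], [-0.716, -0.865, -0.188], [-0.719, -0.857, -0.214], [-0.721, -0.849, -0.24]] 
W [-0.05, 0.408, 0.138]
```

```bash
python3 - <<'E'
from h import *
y=np.radians(-30.6); Px=np.array([np.cos(y),np.sin(y),0]); Pz=np.array([0,0,-1]); Py=np.cross(Pz,Px); psi=np.radians(35)
z=Pz*np.cos(psi)-Px*np.sin(psi); c=np.array([.442,-.310,.038])
rows(c-z*.27,tool(z,-Py))
E
```

```text
n 17 
T [[-0.496, -0.945, 0.169], [-0.514, -0.941, 0.152], [-0.532, -0.937, 0.136], [-0.549, -0.932, 0.118], [-0.566, -0.927, 0.1], [-0.581, -0.921, 0.081], [-0.596, -0.916, 0.062], [-0.61, -0.91, 0.042], [-0.624, -0.904, 0.022], [-0.636, -0.897, 0.001], [-0.648, -0.89, -0.02], [-0.659, -0.883, -0.041], [-0.669, -0.876, -0.063], [-0.678, -0.869, -0.085], [-0.686, -0.861, -0.107], [-0.693, -0.853, -0.13], [-0.7, -0.845, -0.152]] 
W [-0.044, 0.357, 0.139]
```

{"method": "play_rows", "body": {
  "translation": [
    [-0.5,-0.94,0.17],
    [-0.51,-0.94,0.15],
    [-0.53,-0.94,0.14],
    [-0.55,-0.93,0.12],
    [-0.57,-0.93,0.1],
    [-0.58,-0.92,0.08],
    [-0.6,-0.92,0.06],
    [-0.61,-0.91,0.04]
  ],
  "twist": [
    [-0.04,0.36,0.14],
    [-0.04,0.36,0.14],
    [-0.04,0.36,0.14],
    [-0.04,0.36,0.14],
    [-0.04,0.36,0.14],
    [-0.04,0.36,0.14],
    [-0.04,0.36,0.14],
    [-0.04,0.36,0.14]
  ],
  "gripper": [1,1,1,1,1,1,1,1]
}}

```text
time: 2.95
tool_pos: [0.5118, -0.0074, 0.3446]
ee_rot: [3.124, -0.289, 2.741]
wrist_force: [1.1, -0.2, -0.2]
width: 0.0938
finger_force: 0.0
```

{"method": "play_rows", "body": {
  "translation": [
    [-0.62,-0.9,0.02],
    [-0.64,-0.9,0],
    [-0.65,-0.89,-0.02],
    [-0.66,-0.88,-0.04],
    [-0.67,-0.88,-0.06],
    [-0.68,-0.87,-0.08],
    [-0.69,-0.86,-0.11],
    [-0.69,-0.85,-0.13]
  ],
  "twist": [
    [-0.04,0.36,0.14],
    [-0.04,0.36,0.14],
    [-0.04,0.36,0.14],
    [-0.04,0.36,0.14],
    [-0.04,0.36,0.14],
    [-0.04,0.36,0.14],
    [-0.04,0.36,0.14],
    [-0.04,0.36,0.14]
  ],
  "gripper": [1,1,1,1,1,1,1,1]
}}

```text
time: 3.75
tool_pos: [0.5694, -0.3476, 0.2702]
ee_rot: [-3.139, -0.579, 2.62]
wrist_force: [0.5, -0.1, 0.3]
width: 0.094
finger_force: 0.0
```

{"method": "play_rows", "body": {
  "translation": [
    [-0.7,-0.84,-0.15],
    [0,0,0],
    [0,0,0]
  ],
  "twist": [
    [-0.04,0.36,0.14],
    [0,0,0],
    [0,0,0]
  ],
  "gripper": [1,1,1]
}}

```text
time: 4.05
tool_pos: [0.5755, -0.3896, 0.2584]
ee_rot: [-3.134, -0.617, 2.602]
wrist_force: [0.5, 0.0, 0.2]
width: 0.0939
finger_force: 0.0
```

```bash
python3 - <<'E'
from h import *
y=np.radians(-30.6); Px=np.array([np.cos(y),np.sin(y),0]); Pz=np.array([0,0,-1]); Py=np.cross(Pz,Px); psi=np.radians(35)
z=Pz*np.cos(psi)-Px*np.sin(psi)
p,R0,o=pose(); print(p,o["joint_positions"]); print("grasp pt",p+R0.apply([0,0,.18]),"z",R0.apply([0,0,1]),z)
m=robot.camera_model("wrist"); im=robot.snapshot("wrist")
for t in("panel","panel_head"): print(t,[(d["centre"],d["score"]) for d in robot.spot_point(t,"wrist")])
c=np.array([.442,-.310,.05]); P=np.array([c+a*Px+b*Py for a,b in((.05,.03),(.05,-.03),(-.05,-.03),(-.05,.03))])
a=im[:,:,::-1].copy()
for u in project("wrist",P,m): cv2.circle(a,tuple(int(round(v)) for v in u),2,(255,0,255),-1)
cv2.imwrite("pics/w2.png",a)
c[2]=.038; rows(c-z*.18,tool(z,-Py))
E
```

```text
[ 0.5755 -0.3896  0.2584] [-0.6598  0.6857  0.9203 -0.0918  2.1462 -1.7195]
grasp pt [ 0.4854 -0.3373  0.1115] z [-0.5     0.2906 -0.8158] [-0.4937  0.292  -0.8192]
panel [([0.3292, -0.185, 0.0236], 0.74), ([0.4404, -0.3061, 0.048], 0.64)]
panel_head [([0.489, -0.3347, 0.0381], 0.91), ([0.278, -0.1909, 0.0113], 0.71)]
n 3 
T [[-0.016, -0.003, 0.768], [-0.015, -0.004, 0.768], [-0.015, -0.006, 0.768]] 
W [-0.021, -0.004, -0.01]
```

View pics/w2.png

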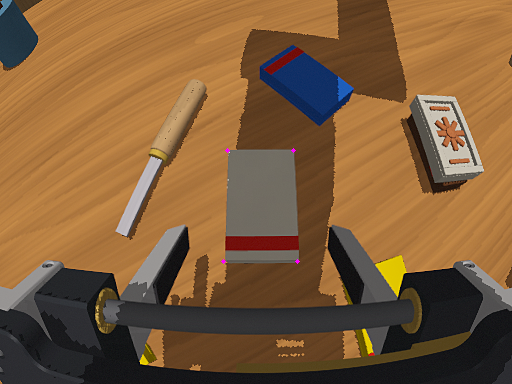

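The overlay corners match the panel ((228,151)–(297,262)), and the fingers straddle it. I'll go in and grip.

{"method": "play_rows", "body": {
  "translation": [
    [-0.01,0,0.6],
    [-0.01,0,0.6],
    [-0.01,0,0.6],
    [-0.01,0,0.5],
    [0,0,0],
    [0,0,0]
  ],
  "twist": [
    [-0.02,0,-0.01],
    [-0.02,0,-0.01],
    [-0.02,0,-0.01],
    [0,0,0],
    [0,0,0],
    [0,0,0]
  ],
  "gripper": [1,1,1,1,1,1]
}}

```text
time: 4.8
tool_pos: [0.5308, -0.3627, 0.1859]
ee_rot: [-3.141, -0.612, 2.606]
wrist_force: [0.0, -0.8, 0.4]
width: 0.0941
finger_force: 0.0
```

{"method": "play_rows", "body": {
  "translation": [
    [0,0,0],
    [0,0,0],
    [0,0,0],
    [0,0,0],
    [0,0,0],
    [0,0,0],
    [0,0,0],
    [0,0,0]
  ],
  "twist": [
    [0,0,0],
    [0,0,0],
    [0,0,0],
    [0,0,0],
    [0,0,0],
    [0,0,0],
    [0,0,0],
    [0,0,0]
  ],
  "gripper": [-1,-1,-1,-1,-1,-1,-1,-1]
}}

```text
time: 5.6
tool_pos: [0.5306, -0.3637, 0.1843]
ee_rot: [3.141, -0.614, 2.605]
wrist_force: [2.4, 1.0, 1.4]
width: 0.0597
finger_force: 30.0
```

```bash
python3 - <<'E'
from h import *
p,R0,o=pose(); print(p,o["joint_positions"],o["width"],o["finger_force"],o["wrist_force"]); g=p+R0.apply([0,0,.18]);print("grasp pt",g,"z",R0.apply([0,0,1]))
E
```

```text
[ 0.5306 -0.3637  0.1843] [-0.6709  0.6254  1.1679 -0.0833  1.9564 -1.7126] 0.05968164794944262 29.999457076191902 [2.4378 1.0094 1.3896]
grasp pt [ 0.4415 -0.3107  0.0371] z [-0.4949  0.2944 -0.8175]
```

```bash
python3 - <<'E'
from h import *
p,R0,o=pose(); rows(p+[0,0,.14],R0,n=4)
E
```

```text
n 4 
T [[0.504, 0.0, -0.715], [0.504, 0.0, -0.715], [0.504, 0.0, -0.715], [0.504, 0.0, -0.715]] 
W [0.0, 0.0, 0.0]
```

{"method": "play_rows", "body": {
  "translation": [
    [0.25,0,-0.36],
    [0.5,0,-0.71],
    [0.5,0,-0.71],
    [0.5,0,-0.71],
    [0.25,0,-0.36],
    [0,0,0],
    [0,0,0]
  ],
  "twist": [
    [0,0,0],
    [0,0,0],
    [0,0,0],
    [0,0,0],
    [0,0,0],
    [0,0,0],
    [0,0,0]
  ],
  "gripper": [-1,-1,-1,-1,-1,-1,-1]
}}

```text
time: 6.3
tool_pos: [0.5304, -0.3641, 0.3231]
ee_rot: [-3.141, -0.614, 2.604]
wrist_force: [-0.9, 0.7, -3.1]
width: 0.06
finger_force: 30.0
```

```bash
cat >> h.py <<'E'
def pframe(px,pz):
    px=np.array(px,float);pz=np.array(pz,float); return R.from_matrix(np.c_[px,np.cross(pz,px),pz])
E
python3 - <<'E'
from h import *
p,R0,o=pose(); print(p,o["joint_positions"],o["width"],o["wrist_force"])
y=np.radians(-30.6); RP=pframe([np.cos(y),np.sin(y),0],[0,0,-1]); Rtp=R0.inv()*RP   # panel in tool
a=np.radians(13); RP1=pframe([0,0,1],[np.cos(a),np.sin(a),0]); T1=RP1*Rtp.inv()
np.save("Rtp.npy",Rtp.as_matrix()); print("tool z",T1.apply([0,0,1]))
g=np.array([.57,.13,.13]); rows(g-T1.apply([0,0,.18]),T1,n=24)
E
```

```text
[ 0.5304 -0.3641  0.3231] [-0.6712  0.5298  1.0259 -0.0961  2.193  -1.7368] 0.060038649003972884 [-0.9151  0.6638 -3.1406]
tool z [ 0.7964  0.1846 -0.5758]
n 24 
T [[0.349, 0.431, 0.116], [0.339, 0.433, 0.115], [0.33, 0.434, 0.115], [0.32, 0.435, 0.115], [0.31, 0.436, 0.115], [0.301, 0.436, 0.116], [0.291, 0.436, 0.118], [0.282, 0.435, 0.12], [0.273, 0.435, 0.123], [0.264, 0.434, 0.127], [0.255, 0.432, 0.131], [0.247, 0.431, 0.135], [0.239, 0.429, 0.14], [0.231, 0.426, 0.146], [0.224, 0.424, 0.152], [0.217, 0.421, 0.158], [0.211, 0.418, 0.165], [0.206, 0.414, 0.172], [0.201, 0.411, 0.179], [0.196, 0.407, 0.187], [0.192, 0.403, 0.195], [0.189, 0.399, 0.203], [0.187, 0.394, 0.211], [0.185, 0.39, 0.219]] 
W [-0.061, -0.619, -0.346]
```

{"method": "play_rows", "body": {
  "translation": [
    [0.35,0.43,0.12],
    [0.34,0.43,0.12],
    [0.33,0.43,0.12],
    [0.32,0.44,0.12],
    [0.31,0.44,0.12],
    [0.3,0.44,0.12],
    [0.29,0.44,0.12],
    [0.28,0.44,0.12]
  ],
  "twist": [
    [-0.06,-0.62,-0.35],
    [-0.06,-0.62,-0.35],
    [-0.06,-0.62,-0.35],
    [-0.06,-0.62,-0.35],
    [-0.06,-0.62,-0.35],
    [-0.06,-0.62,-0.35],
    [-0.06,-0.62,-0.35],
    [-0.06,-0.62,-0.35]
  ],
  "gripper": [-1,-1,-1,-1,-1,-1,-1,-1]
}}

```text
time: 7.1
tool_pos: [0.4926, -0.1914, 0.3347]
ee_rot: [2.999, -0.099, 2.864]
wrist_force: [0.2, -1.2, -2.3]
width: 0.0601
finger_force: 30.0
```

{"method": "play_rows", "body": {
  "translation": [
    [0.27,0.43,0.12],
    [0.26,0.43,0.13],
    [0.26,0.43,0.13],
    [0.25,0.43,0.14],
    [0.24,0.43,0.14],
    [0.23,0.43,0.15],
    [0.22,0.42,0.15],
    [0.22,0.42,0.16]
  ],
  "twist": [
    [-0.06,-0.62,-0.35],
    [-0.06,-0.62,-0.35],
    [-0.06,-0.62,-0.35],
    [-0.06,-0.62,-0.35],
    [-0.06,-0.62,-0.35],
    [-0.06,-0.62,-0.35],
    [-0.06,-0.62,-0.35],
    [-0.06,-0.62,-0.35]
  ],
  "gripper": [-1,-1,-1,-1,-1,-1,-1,-1]
}}

```text
time: 7.9
tool_pos: [0.4476, -0.0379, 0.3023]
ee_rot: [2.986, 0.434, 3.068]
wrist_force: [0.6, 1.0, -2.3]
width: 0.0599
finger_force: 30.0
```

```bash
cat > st.py <<'E'
from h import *
import sys
p,R0,o=pose(); print(p,o["joint_positions"],o["width"],o["wrist_force"])
Rtp=R.from_matrix(np.load("Rtp.npy")); a=np.radians(13); RP1=pframe([0,0,1],[np.cos(a),np.sin(a),0]); T1=RP1*Rtp.inv()
print("grasp",p+R0.apply([0,0,.18]),"panel axes\n",(R0*Rtp).as_matrix())
g=np.array([float(v) for v in sys.argv[1:4]]); rows(g-T1.apply([0,0,.18]),T1,n=int(sys.argv[4]) if len(sys.argv)>4 else None)
E
python3 st.py .57 .13 .13 8
```

```text
[ 0.4476 -0.0379  0.3023] [-0.2934 -0.233   1.9064  0.276   1.0914 -1.9057] 0.059931507373350366 [ 0.582   1.0329 -2.3441]
grasp [ 0.5242 -0.0155  0.141 ] panel axes
 [[ 0.4949 -0.0061  0.8689]
 [-0.1239 -0.9903  0.0636]
 [ 0.8601 -0.1391 -0.4909]]
n 8 
T [[0.195, 0.417, 0.157], [0.19, 0.413, 0.165], [0.185, 0.409, 0.173], [0.181, 0.405, 0.182], [0.177, 0.4, 0.19], [0.174, 0.396, 0.199], [0.172, 0.391, 0.208], [0.17, 0.386, 0.217]] 
W [-0.056, -0.624, -0.338]
```

{"method": "play_rows", "body": {
  "translation": [
    [0.2,0.42,0.16],
    [0.19,0.41,0.16],
    [0.19,0.41,0.17],
    [0.18,0.4,0.18],
    [0.18,0.4,0.19],
    [0.17,0.4,0.2],
    [0.17,0.39,0.21],
    [0.17,0.39,0.22]
  ],
  "twist": [
    [-0.06,-0.62,-0.34],
    [-0.06,-0.62,-0.34],
    [-0.06,-0.62,-0.34],
    [-0.06,-0.62,-0.34],
    [-0.06,-0.62,-0.34],
    [-0.06,-0.62,-0.34],
    [-0.06,-0.62,-0.34],
    [-0.06,-0.62,-0.34]
  ],
  "gripper": [-1,-1,-1,-1,-1,-1,-1,-1]
}}

```text
time: 8.7
tool_pos: [0.4261, 0.0967, 0.2332]
ee_rot: [3.137, 0.954, -2.915]
wrist_force: [-0.5, 0.7, -1.8]
width: 0.0599
finger_force: 30.0
```

{"method": "play_rows", "body": {
  "translation": [
    [0,0,0],
    [0,0,0]
  ],
  "twist": [
    [0,0,0],
    [0,0,0]
  ],
  "gripper": [-1,-1]
}}

```text
time: 8.9
tool_pos: [0.4267, 0.0963, 0.2342]
ee_rot: [3.134, 0.952, -2.918]
wrist_force: [-0.5, -0.4, -1.0]
width: 0.0599
finger_force: 30.0
```

```bash
python3 st.py .57 .13 .06 4; python3 - <<'E'
from h import *
im=robot.snapshot("side"); x=im[90:270,120:360,::-1]; cv2.imwrite("pics/s2.png",cv2.resize(x,None,fx=3,fy=3,interpolation=cv2.INTER_CUBIC))
E
```

```text
[0.4267 0.0963 0.2342] [ 0.0366 -0.2921  2.2003  0.5098  0.3302 -2.1665] 0.059881770248730704 [-0.5381 -0.3567 -0.9829]
grasp [0.5694 0.13   0.1298] panel axes
 [[ 0.0056  0.228   0.9736]
 [-0.0005 -0.9737  0.228 ]
 [ 1.     -0.0017 -0.0054]]
n 4 
T [[0.359, 0.001, 0.256], [0.36, 0.002, 0.256], [0.36, 0.002, 0.255], [0.36, 0.002, 0.255]] 
W [0.009, -0.014, 0.001]
```

View pics/s2.png

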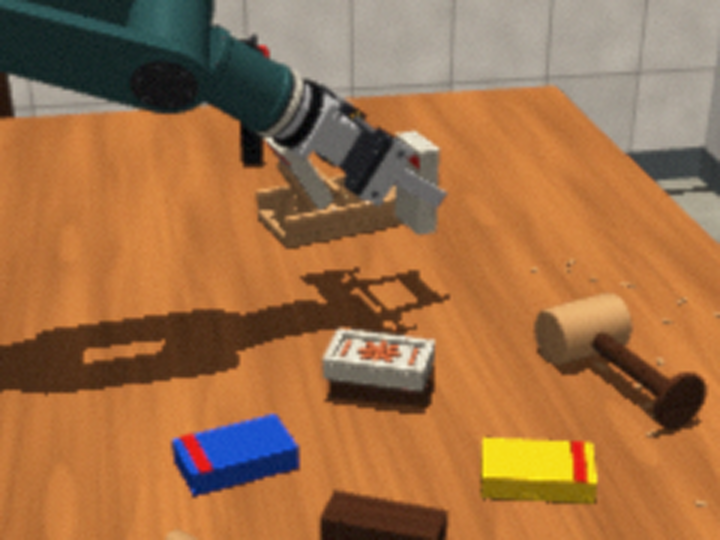

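The picture shows the panel held upright, its red stripe at the top near (415,160) and the back towards the robot. q5 is close to its lower limit, so I'll fit the arm kinematics from the logged poses to choose a standing spot with margin.

```bash
cat > kin.py <<'E'
from h import *
from scipy.optimize import least_squares
D=[([1.17587629,.0872066784,1.37066751,0,1.68364196,-.103120189],[.15823741,.52674747,.40471873],[3.14151628,0,2.84979311]),
([.5315,.1042,1.3528,.0007,1.6852,-.7456],[.4494,.33,.4044],[-3.142,-.001,2.848]),
([-.6598,.6857,.9203,-.0918,2.1462,-1.7195],[.5755,-.3896,.2584],[-3.134,-.617,2.602]),
([-.6709,.6254,1.1679,-.0833,1.9564,-1.7126],[.5306,-.3637,.1843],[3.141,-.614,2.605]),
([-.6712,.5298,1.0259,-.0961,2.193,-1.7368],[.5304,-.3641,.3231],[-3.141,-.614,2.604]),
([-.2934,-.233,1.9064,.276,1.0914,-1.9057],[.4476,-.0379,.3023],[2.986,.434,3.068]),
([.0366,-.2921,2.2003,.5098,.3302,-2.1665],[.4267,.0963,.2342],[3.134,.952,-2.918])]
E_=lambda s,a:R.from_euler(s,a)
def fk(q,k):
    d1,oy,a2,ex,a3,d6,y0=k; r=E_("z",q[0]); p=np.array([0,0,d1]); r=r*E_("y",q[1]); p=p+r.apply([0,oy,a2]); r=r*E_("y",q[2])
    p=p+r.apply([ex,0,a3]); r=r*E_("z",q[3])*E_("y",q[4]); p=p+r.apply([0,0,d6]); return p,r*E_("z",q[5]+y0)
def fit():
    f=lambda k:np.concatenate([np.r_[fk(q,k)[0]-p,.2*(fk(q,k)[1].inv()*R.from_euler("xyz",e)).as_rotvec()] for q,p,e in D])
    best=min((least_squares(f,[.2,.05,.4,0,.4,.1,y]) for y in(0,1.57,3.14,-1.57)),key=lambda s:s.cost); return best
LO=np.array([-3.1,-.76,.27,-1.08,.17,-2.57]);HI=np.array([3.1,2.03,2.55,4.22,2.65,2.57])
def ik(p,T,k,q0):
    f=lambda q:np.r_[fk(q,k)[0]-p,.3*(fk(q,k)[1].inv()*T).as_rotvec()]
    s=least_squares(f,np.clip(q0,LO+.01,HI-.01),bounds=(LO,HI)); return s.x,np.sqrt(2*s.cost)
E
python3 - <<'E'
from kin import *
s=fit(); print(s.x,"cost",s.cost); k=s.x; np.save("k.npy",k); q0=pose()[2]["joint_positions"]
Rtp=R.from_matrix(np.load("Rtp.npy"))
for a in(13,):
  RP1=pframe([0,0,1],[np.cos(np.radians(a)),np.sin(np.radians(a)),0]);T=RP1*Rtp.inv()
  for r in(.5,.55,.585,.62,.66,.7):
    g=np.array([r*np.cos(.23),r*np.sin(.23),.05]); q,e=ik(g-T.apply([0,0,.18]),T,k,q0); print(r,q,e)
E
```

```text
[0.1527 0.0566 0.4489 0.1008 0.4998 0.1514 1.5709] cost 6.222213238333651e-08
0.5 [-0.0027 -0.3942  2.4513  0.8816  0.2321 -2.57  ] 0.005075517490228074
0.55 [ 0.0458 -0.2335  2.3395  0.9039  0.17   -2.57  ] 0.009108207797589087
0.585 [ 0.0562 -0.1421  2.2596  0.909   0.17   -2.57  ] 0.011580470194767073
0.62 [ 0.0661 -0.0558  2.1797  0.914   0.17   -2.57  ] 0.013432087297659287
0.66 [ 0.0764  0.0369  2.0886  0.9195  0.17   -2.57  ] 0.014179797724685054
0.7 [ 0.0858  0.1241  1.9975  0.9246  0.17   -2.57  ] 0.01368849425121969
```

```bash
python3 - <<'E'
from kin import *
k=np.load("k.npy"); q0=pose()[2]["joint_positions"]; Rtp=R.from_matrix(np.load("Rtp.npy"))
for b in(-5,12):
 for r in(.5,.57,.64):
  for a in(-60,-45,-30,-15,0,13,30,45,60,75):
   for z in(.05,):
    RP1=pframe([0,0,1],[np.cos(np.radians(a)),np.sin(np.radians(a)),0]);T=RP1*Rtp.inv()
    g=np.array([r*np.cos(np.radians(b)),r*np.sin(np.radians(b)),z]);best=None
    for q4 in(-.8,.5,1.5,3,4):
      q,e=ik(g-T.apply([0,0,.18]),T,k,np.r_[q0[:3],q4,.5,-1]); m=min((q-LO).min(),(HI-q).min())
      if e<1e-3 and (best is None or m>best[0]): best=(m,q)
    if best: print(b,r,a,round(best[0],3),best[1])
E
```

```text
-5 0.5 60 0.027 [-0.7784  0.1915  1.9439  0.9242  1.437   2.5434]
-5 0.5 75 0.113 [-0.7272  0.3198  1.7768  0.8192  1.5997  2.4571]
-5 0.57 75 0.036 [-0.6554  0.4307  1.619   0.8554  1.5843  2.5341]
12 0.5 -60 0.1 [ 0.6478  0.2523  1.867  -0.9803  1.3547  0.5245]
12 0.5 0 0.028 [ 0.2072 -0.3392  2.4284 -1.0166  0.1983 -0.4402]
12 0.5 75 0.015 [-0.4867  0.1733  1.9661  0.9385  1.4143  2.5554]
12 0.57 -60 0.086 [ 0.5937  0.3636  1.7158 -0.9942  1.3376  0.464 ]
12 0.64 -60 0.081 [ 0.5507  0.4766  1.5507 -0.9987  1.334   0.3977]
```

```bash
python3 - <<'E'
from kin import *
k=np.load("k.npy"); q0=pose()[2]["joint_positions"]; Rtp=R.from_matrix(np.load("Rtp.npy"))
b=12
for ep in(2,3,4,5):
 for r in(.46,.5,.54,.58):
  res=[]
  for a in(-15,-10,-5,0,4,8,12,16,20):
    RP1=pframe([0,0,1],[np.cos(np.radians(a)),np.sin(np.radians(a)),0]);T=R.from_rotvec(np.radians(ep)*np.cross([0,0,1],RP1.apply([0,0,1])))*RP1*Rtp.inv()
    g=np.array([r*np.cos(np.radians(b)),r*np.sin(np.radians(b)),.051])
    for q4 in(-.8,.5):
      q,e=ik(g-T.apply([0,0,.18]),T,k,np.r_[q0[:3],q4,.4,-1]); m=min((q-LO).min(),(HI-q).min())
      if e<1e-3: res.append((m,a,q))
  if res: m,a,q=max(res,key=lambda t:t[0]); print(ep,r,a,round(m,3),q)
# alternative: regrip on the block with larger psi
y=np.radians(-30.6); RP=pframe([np.cos(y),np.sin(y),0],[0,0,-1])
for psi in(45,50,55,60):
  s=np.radians(psi); z=RP.apply([-np.sin(s),0,np.cos(s)]); T=tool(z,-RP.apply([0,1,0])); c=np.array([.442,-.31,.038])
  q,e=ik(c-.18*z,T,k,q0*0+[-.67,.62,1.17,-.08,1.96,-1.7]); 
  T2=pframe([0,0,1],[np.cos(.2),np.sin(.2),0])*RP.inv()*T; q2,e2=ik(np.array([.56,.12,.05])-T2.apply([0,0,.18]),T2,k,q0)
  print(psi,q,e,"|",q2,e2)
E
```

```text
2 0.46 -5 0.087 [ 0.3061 -0.4459  2.4628 -0.9302  0.3899 -0.4304]
2 0.5 12 0.071 [-0.0339 -0.3896  2.4319  0.8009  0.2718 -2.4995]
2 0.54 0 0.036 [ 0.2025 -0.2231  2.3231 -0.8978  0.2055 -0.5575]
2 0.58 0 0.023 [ 0.2034 -0.1159  2.2374 -0.9857  0.1934 -0.4674]
3 0.46 -5 0.097 [ 0.2998 -0.4477  2.4526 -0.8614  0.401  -0.5014]
3 0.5 -5 0.12 [ 0.2857 -0.3118  2.3728 -0.9598  0.3565 -0.4022]
3 0.54 12 0.063 [ 0.0046 -0.2569  2.3356  0.7706  0.2328 -2.453 ]
3 0.58 0 0.038 [ 0.2012 -0.118   2.2271 -0.857   0.2084 -0.5968]
4 0.46 -10 0.117 [ 0.3817 -0.3938  2.4118 -0.9628  0.5213 -0.2999]
4 0.5 -5 0.187 [ 0.2807 -0.3137  2.3626 -0.8851  0.3677 -0.4787]
4 0.54 -5 0.132 [ 0.2711 -0.1978  2.2802 -0.9478  0.3406 -0.4167]
4 0.58 -5 0.097 [ 0.2638 -0.0955  2.1955 -0.9825  0.3254 -0.3837]
5 0.46 -10 0.148 [ 0.3735 -0.3961  2.4022 -0.9093  0.528  -0.3562]
5 0.5 -5 0.198 [ 0.2756 -0.3148  2.3522 -0.8161  0.3806 -0.5493]
5 0.54 -5 0.183 [ 0.2668 -0.1993  2.27   -0.8716  0.3526 -0.4943]
5 0.58 -5 0.167 [ 0.2601 -0.0971  2.1853 -0.9022  0.337  -0.4652]
45 [-0.6614  0.751   1.0422 -0.1059  2.1272 -1.7172] 1.8973000365386852e-10 | [ 0.0507 -0.156   2.1859  0.3138  0.3476 -1.973 ] 6.943032707458738e-13
50 [-0.6583  0.8142  0.9818 -0.1186  2.2111 -1.722 ] 6.203529997560381e-08 | [ 0.0597 -0.1378  2.1231  0.1994  0.4712 -1.8568] 3.935845832683871e-11
55 [-0.6556  0.8765  0.9239 -0.1327  2.2933 -1.7289] 8.945280924111409e-11 | [ 0.0681 -0.1101  2.0573  0.1356  0.5919 -1.7918] 1.6366621681343212e-10
60 [-0.6533  0.9374  0.8691 -0.1488  2.3737 -1.7381] 3.35697518186545e-08 | [ 0.0761 -0.0747  1.9894  0.0951  0.7089 -1.7506] 2.0582415451780182e-09
```

```bash
cat > st2.py <<'E'
from kin import *
import sys
k=np.load("k.npy"); p,R0,o=pose(); q0=o["joint_positions"]; Rtp=R.from_matrix(np.load("Rtp.npy")); a=np.radians(11); ep=np.radians(3)
RP=pframe([0,0,1],[np.cos(a),np.sin(a),0]); T=R.from_rotvec(ep*np.cross([0,0,1],RP.apply([0,0,1])))*RP*Rtp.inv()
print("grasp",p+R0.apply([0,0,.18]),"F",o["wrist_force"],"q",q0,"Px",(R0*Rtp).apply([1,0,0]))
g=np.array([float(v) for v in sys.argv[1:4]]); print("ik",ik(g-T.apply([0,0,.18]),T,k,q0)); rows(g-T.apply([0,0,.18]),T,n=int(sys.argv[4]))
E
python3 st2.py .489 .104 .07 6
```

```text
grasp [0.5705 0.1295 0.1316] F [ 0.5286 -0.2485 -1.6001] q [ 0.0359 -0.2927  2.1985  0.51    0.3296 -2.1667] Px [ 0.0027 -0.0005  1.    ]
ik (array([-0.011 , -0.4382,  2.4019,  0.5234,  0.3243, -2.1954]), np.float64(6.414636390011387e-08))
n 6 
T [[0.377, -0.005, -0.141], [0.378, -0.007, -0.137], [0.379, -0.009, -0.134], [0.38, -0.011, -0.13], [0.381, -0.014, -0.127], [0.382, -0.016, -0.123]] 
W [0.051, 0.083, 0.036]
```

{"method": "play_rows", "body": {
  "translation": [
    [0.38,0,-0.14],
    [0.38,-0.01,-0.14],
    [0.38,-0.01,-0.13],
    [0.38,-0.01,-0.13],
    [0.38,-0.01,-0.13],
    [0.38,-0.02,-0.12],
    [0,0,0],
    [0,0,0]
  ],
  "twist": [
    [0.05,0.08,0.04],
    [0.05,0.08,0.04],
    [0.05,0.08,0.04],
    [0.05,0.08,0.04],
    [0.05,0.08,0.04],
    [0.05,0.08,0.04],
    [0,0,0],
    [0,0,0]
  ],
  "gripper": [-1,-1,-1,-1,-1,-1,-1,-1]
}}

```text
time: 9.75
tool_pos: [0.3513, 0.0768, 0.1827]
ee_rot: [3.135, 0.912, -2.959]
wrist_force: [0.8, 0.1, -2.5]
width: 0.0597
finger_force: 30.0
```

```bash
python3 st2.py .489 .104 .051 6; python3 st2.py .489 .104 .053 6
```

```text
grasp [0.491  0.1038 0.0724] F [ 0.8366  0.0978 -2.5125] q [-0.0112 -0.438   2.4003  0.5317  0.3193 -2.2001] Px [0.045  0.0069 0.999 ]
ik (array([-0.011 , -0.3893,  2.4203,  0.6452,  0.268 , -2.3227]), np.float64(8.232730943469688e-09))
n 6 
T [[0.07, 0.001, 0.048], [0.07, 0.001, 0.049], [0.07, 0.001, 0.049], [0.07, 0.001, 0.049], [0.07, 0.001, 0.049], [0.07, 0.001, 0.049]] 
W [-0.002, 0.011, -0.005]
grasp [0.491  0.1038 0.0724] F [ 0.8366  0.0978 -2.5125] q [-0.0112 -0.438   2.4003  0.5317  0.3193 -2.2001] Px [0.045  0.0069 0.999 ]
ik (array([-0.011 , -0.3948,  2.4185,  0.6296,  0.2738, -2.3066]), np.float64(1.9430869142098156e-09))
n 6 
T [[0.064, 0.001, 0.043], [0.064, 0.001, 0.043], [0.064, 0.001, 0.043], [0.064, 0.001, 0.044], [0.064, 0.001, 0.044], [0.063, 0.001, 0.044]] 
W [-0.002, 0.011, -0.005]
```

{"method": "play_rows", "body": {
  "translation": [
    [0.07,0,0.05],
    [0.07,0,0.05],
    [0.07,0,0.05],
    [0.07,0,0.05],
    [0.06,0,0.04],
    [0.03,0,0.02],
    [0,0,0],
    [0,0,0]
  ],
  "twist": [
    [0,0.01,0],
    [0,0.01,0],
    [0,0.01,0],
    [0,0.01,0],
    [0,0.01,0],
    [0,0.01,0],
    [0,0,0],
    [0,0,0]
  ],
  "gripper": [-1,-1,-1,-1,-1,-1,-1,-1]
}}

```text
time: 10.55
tool_pos: [0.3498, 0.0772, 0.1637]
ee_rot: [3.134, 0.904, -2.957]
wrist_force: [-0.4, -0.4, -1.9]
width: 0.0599
finger_force: 30.0
```

```bash
python3 st2.py .489 .104 .051 2
```

```text
grasp [0.4886 0.1044 0.0524] F [-0.3806 -0.4469 -1.9007] q [-0.0097 -0.3942  2.4192  0.6287  0.2728 -2.3026] Px [0.0524 0.008  0.9986]
ik (array([-0.011 , -0.3893,  2.4203,  0.6452,  0.268 , -2.3227]), np.float64(4.592978110903405e-09))
n 2 
T [[0.013, -0.005, 0.014], [0.013, -0.005, 0.014]] 
W [0.001, -0.003, -0.012]
```

{"method": "play_rows", "body": {
  "translation": [
    [0.01,0,0.007],
    [0.01,0,0.007],
    [0.01,0,0.007],
    [0,0,0]
  ],
  "twist": [
    [0,0,0],
    [0,0,0],
    [0,0,0],
    [0,0,0]
  ],
  "gripper": [-1,-1,-1,-1]
}}

```text
time: 10.95
tool_pos: [0.3498, 0.0772, 0.1625]
ee_rot: [3.135, 0.905, -2.957]
wrist_force: [-0.6, 0.5, -1.6]
width: 0.0596
finger_force: 30.0
```

{"method": "play_rows", "body": {
  "translation": [
    [0.01,0,0.008],
    [0,0,0],
    [0,0,0]
  ],
  "twist": [
    [0,0,0],
    [0,0,0],
    [0,0,0]
  ],
  "gripper": [-1,-1,-1]
}}

```text
time: 11.25
tool_pos: [0.35, 0.0772, 0.1623]
ee_rot: [3.135, 0.906, -2.957]
wrist_force: [-0.6, 0.5, 1.2]
width: 0.0599
finger_force: 30.0
```

Contact: the weight has transferred (Fz from −1.6 to +1.2 N). I'll open the gripper.

{"method": "play_rows", "body": {
  "translation": [
    [0,0,0],
    [0,0,0],
    [0,0,0],
    [0,0,0],
    [0,0,0],
    [0,0,0],
    [0,0,0],
    [0,0,0]
  ],
  "twist": [
    [0,0,0],
    [0,0,0],
    [0,0,0],
    [0,0,0],
    [0,0,0],
    [0,0,0],
    [0,0,0],
    [0,0,0]
  ],
  "gripper": [1,1,1,1,1,1,1,1]
}}

```text
time: 12.05
tool_pos: [0.3497, 0.0772, 0.1617]
ee_rot: [3.134, 0.904, -2.958]
wrist_force: [-0.1, 0.1, -0.1]
width: 0.0939
finger_force: 0.0
```

```bash
python3 - <<'E'
from kin import *
k=np.load("k.npy"); p,R0,o=pose(); q=o["joint_positions"]; print(o["width"],o["wrist_force"])
im=robot.snapshot("side"); cv2.imwrite("pics/s3.png",cv2.resize(im[100:260,150:350,::-1],None,fx=3,fy=3,interpolation=cv2.INTER_CUBIC))
g=p+R0.apply([0,0,.18]); ty=R0.apply([0,1,0]); print("g",g,"ty",ty)
T=tool([0,0,-1],ty*[1,1,0]); g1=np.array([*g[:2],.073])
for s in np.linspace(0,1,6):
    Ti=R0*R.from_rotvec((R0.inv()*T).as_rotvec()*s); q,e=ik(g+(g1-g)*s-Ti.apply([0,0,.18]),Ti,k,q); print(q,e)
rows(g1-T.apply([0,0,.18]),T,n=16)
E
```

```text
0.0938949812609132 [-0.1245  0.0511 -0.0699]
g [0.4885 0.1043 0.0504] ty [-0.1886  0.982   0.0045]
[-0.0098 -0.3892  2.4212  0.6437  0.2673 -2.3182] 2.531963857497728e-13
[ 0.0203 -0.3607  2.2891  0.2362  0.5093 -1.9029] 2.787418768457102e-09
[ 0.046  -0.2848  2.1474  0.1124  0.7446 -1.7753] 2.0127374010429135e-12
[ 0.0669 -0.1833  2.0016  0.0546  0.965  -1.7159] 5.266656008064735e-15
[ 0.0836 -0.0671  1.8551  0.0215  1.1739 -1.6831] 2.5677331603109056e-08
[ 0.0969  0.0575  1.71    0.      1.3741 -1.6637] 4.298015316310777e-15
n 16 
T [[-0.282, 0.001, -0.015], [-0.281, 0.001, -0.016], [-0.279, 0.001, -0.018], [-0.278, 0.001, -0.019], [-0.276, 0.001, -0.02], [-0.275, 0.001, -0.022], [-0.273, 0.001, -0.023], [-0.271, 0.001, -0.024], [-0.27, 0.001, -0.025], [-0.268, 0.001, -0.025], [-0.266, 0.001, -0.026], [-0.264, 0.001, -0.027], [-0.262, 0.001, -0.027], [-0.26, 0.001, -0.028], [-0.258, 0.001, -0.028], [-0.256, 0.001, -0.028]] 
W [0.003, 0.565, -0.001]
```

View pics/s3.png

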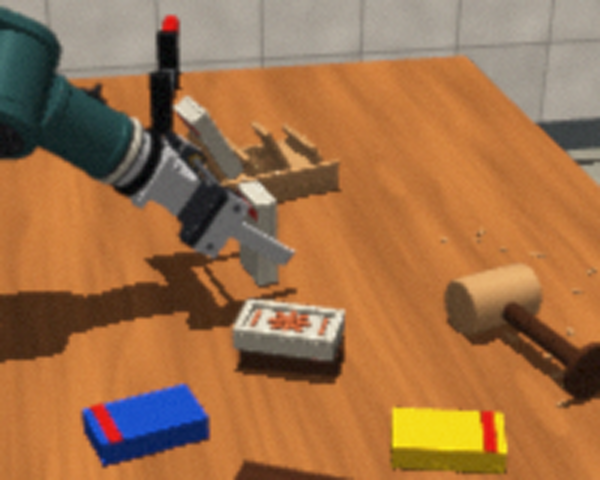

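The panel stands upright by itself at about (262,230). I'll check that the final pose is reachable with a vertical regrasp before pivoting.

```bash
cat > fin.py <<'E'
from kin import *
k=np.load("k.npy"); S=np.array([.5627,.339,.032]); YAW=np.radians(13.3)
def slot(yaw=YAW):
    h=np.array([np.cos(yaw),np.sin(yaw),0]); u=np.array([0,0,1]); c,s=np.cos(np.pi/6),.5
    return h*c+u*s, -h*s+u*c, np.array([-h[1],h[0],0])   # slot x, z, y
E
python3 - <<'E'
from fin import *
sx,sz,sy=slot()
for psi in(90,105,120):
    s=np.radians(psi); z=sx*np.cos(s)-sz*np.sin(s); T=tool(z,sy); q0=np.array([.35,.06,1.7,0,1.37,-1.7])
    for h in(0,.06): print(psi,h,ik(S+sx*.0145+sz*(.073+h)-.18*z,T,k,q0))
E
```

```text
90 0 (array([ 0.5449,  0.0284,  1.7722, -0.2063,  0.8493, -1.1605]), np.float64(3.920656567916063e-10))
90 0.06 (array([ 0.5654, -0.0787,  1.7673, -0.2006,  0.9631, -1.164 ]), np.float64(4.965602954145077e-11))
105 0 (array([ 0.5003,  0.159 ,  1.5599, -0.0745,  1.1709, -1.2824]), np.float64(1.5210448725767643e-09))
105 0.06 (array([ 0.5155,  0.0636,  1.5583, -0.0759,  1.2687, -1.274 ]), np.float64(7.710446288555901e-10))
120 0 (array([ 0.4644,  0.3234,  1.3358,  0.    ,  1.4824, -1.3386]), np.float64(1.2393504185412857e-14))
120 0.06 (array([ 0.4758,  0.2335,  1.343 ,  0.    ,  1.5651, -1.3272]), np.float64(1.8968501714629724e-14))
```

{"method": "play_rows", "body": {
  "translation": [
    [-0.28,0,-0.02],
    [-0.28,0,-0.02],
    [-0.28,0,-0.02],
    [-0.28,0,-0.02],
    [-0.28,0,-0.02],
    [-0.28,0,-0.02],
    [-0.27,0,-0.02],
    [-0.27,0,-0.02]
  ],
  "twist": [
    [0,0.56,0],
    [0,0.56,0],
    [0,0.56,0],
    [0,0.56,0],
    [0,0.56,0],
    [0,0.56,0],
    [0,0.57,0],
    [0,0.57,0]
  ],
  "gripper": [1,1,1,1,1,1,1,1]
}}

```text
time: 12.9
tool_pos: [0.4117, 0.0888, 0.2243]
ee_rot: [3.137, 0.452, -2.954]
wrist_force: [-0.9, 0.1, -0.6]
width: 0.094
finger_force: 0.0
```

{"method": "play_rows", "body": {
  "translation": [
    [-0.27,0,-0.02],
    [-0.27,0,-0.02],
    [-0.27,0,-0.03],
    [-0.26,0,-0.03],
    [-0.26,0,-0.03],
    [-0.26,0,-0.03],
    [-0.26,0,-0.03],
    [-0.26,0,-0.03]
  ],
  "twist": [
    [0,0.57,0],
    [0,0.57,0],
    [0,0.57,0],
    [0,0.57,0],
    [0,0.57,0],
    [0,0.57,0],
    [0,0.57,0],
    [0,0.57,0]
  ],
  "gripper": [1,1,1,1,1,1,1,1]
}}

```text
time: 13.7
tool_pos: [0.4893, 0.1036, 0.2537]
ee_rot: [3.137, -0.004, -2.952]
wrist_force: [-0.1, 0.9, -0.6]
width: 0.094
finger_force: 0.0
```

```bash
python3 - <<'E'
from fin import *
p,R0,o=pose(); print("g",p+R0.apply([0,0,.18]),"z",R0.apply([0,0,1]),"y",R0.apply([0,1,0]),o["width"],o["wrist_force"])
for c in("side","top"):
    robot.snapshot(c)
    for t in("panel_head","panel"): print(c,t,[(d["centre"],round(d["score"],2)) for d in robot.spot_point(t,c) if d["centre"][1]>0])
m=robot.camera_model("wrist"); im=robot.snapshot("wrist"); cv2.imwrite("pics/w3.png",im[:,:,::-1])
T=tool([0,0,-1],R0.apply([0,1,0])*[1,1,0]); rows(np.array([.4885,.1043,.253]),T,n=2)
E
```

```text
g [0.4885 0.1043 0.0737] z [-0.0047  0.0037 -1.    ] y [-0.1886  0.982   0.0045] 0.09402880124034683 [-0.0973  0.9063 -0.6345]
side panel_head [([0.4839, 0.1011, 0.1005], 0.74)]
side panel [([0.4721, 0.0994, 0.0548], 0.8)]
top panel_head []
top panel []
n 2 
T [[-0.007, 0.01, 0.005], [-0.007, 0.01, 0.005]] 
W [0.023, -0.01, 0.0]
```

View pics/w3.png

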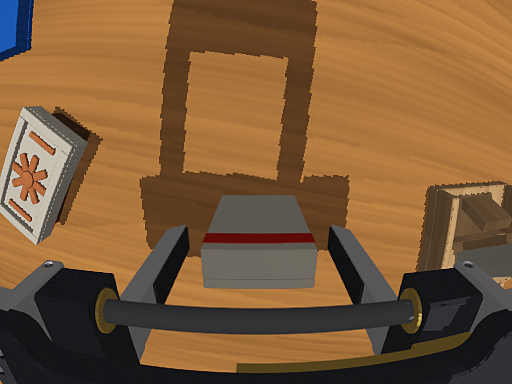

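The panel stands between the fingers. Its head end face spans about (202,246)–(316,287). I'll measure its position from those edges.

```bash
python3 - <<'E'
from fin import *
W=unproject("wrist",[[202,246],[316,246],[315,287],[204,287]],.1); c=W.mean(0); print(W,c)
e=np.roll(W,-1,0)-W; print(np.linalg.norm(e,axis=1),np.degrees(np.arctan2(e[:,1],e[:,0])))
p,R0,o=pose(); print("panel mid in tool",R0.inv().apply(c-p))
E
```

```text
[[0.4765 0.073  0.1   ]
 [0.4658 0.13   0.1   ]
 [0.4904 0.1363 0.1   ]
 [0.5014 0.0768 0.1   ]] [0.4835 0.104  0.1   ]
[0.058  0.0254 0.0605 0.0252] [ 100.6529   14.4452  -79.4601 -171.3172]
panel mid in tool [0.0041 0.0008 0.1534]
```

{"method": "play_rows", "body": {
  "translation": [
    [0.045,0.01,0],
    [0.045,0,0],
    [0,0,0]
  ],
  "twist": [
    [0.02,-0.02,0],
    [0.02,-0.02,0],
    [0,0,0]
  ],
  "gripper": [1,1,1]
}}

```text
time: 14.35
tool_pos: [0.4847, 0.1032, 0.2537]
ee_rot: [3.141, 0.002, -2.952]
wrist_force: [0.1, 0.4, 0.5]
width: 0.0939
finger_force: 0.0
```

{"method": "play_rows", "body": {
  "translation": [
    [0,0,0],
    [0,0,0],
    [0,0,0],
    [0,0,0],
    [0,0,0],
    [0,0,0],
    [0,0,0],
    [0,0,0]
  ],
  "twist": [
    [0,0,0],
    [0,0,0],
    [0,0,0],
    [0,0,0],
    [0,0,0],
    [0,0,0],
    [0,0,0],
    [0,0,0]
  ],
  "gripper": [-1,-1,-1,-1,-1,-1,-1,-1]
}}

```text
time: 15.15
tool_pos: [0.4852, 0.1032, 0.2536]
ee_rot: [3.141, 0.002, -2.952]
wrist_force: [-0.0, 0.0, -0.2]
width: 0.06
finger_force: 30.0
```

```bash
python3 - <<'E'
from fin import *
p,R0,o=pose(); print("g",p+R0.apply([0,0,.18]),"z",R0.apply([0,0,1]),"y",R0.apply([0,1,0]),o["width"],o["finger_force"],o["wrist_force"])
y=R0.apply([0,1,0]); d=np.array([y[1],-y[0],0]); d/=np.linalg.norm(d); RP=pframe([0,0,1],d); Rtp=R0.inv()*RP; np.save("Rtp2.npy",Rtp.as_matrix())
W=unproject("wrist",[[202,246],[316,246],[315,287],[204,287]],.1).mean(0)
E
```

```text
g [0.4855 0.1034 0.0736] z [ 0.0019  0.0011 -1.    ] y [-0.1887  0.982   0.0007] 0.060034476791379916 29.99574257992208 [-0.0486  0.0395 -0.1789]
```

{"method": "play_rows", "body": {
  "translation": [
    [0,0,-0.3],
    [0,0,-0.6],
    [0,0,-0.8],
    [0,0,-0.8],
    [0,0,-0.5],
    [0,0,0],
    [0,0,0]
  ],
  "twist": [
    [0,0,0],
    [0,0,0],
    [0,0,0],
    [0,0,0],
    [0,0,0],
    [0,0,0],
    [0,0,0]
  ],
  "gripper": [-1,-1,-1,-1,-1,-1,-1]
}}

```text
time: 15.85
tool_pos: [0.4848, 0.103, 0.3735]
ee_rot: [3.141, 0.002, -2.952]
wrist_force: [0.8, -0.8, -3.7]
width: 0.0596
finger_force: 30.0
```

```bash
cat > go.py <<'E'
# go.py x y h n : panel foot-back origin to slot coords (x,y,h) [m]; grasp point assumed 12 mm from back, 73.7 mm above foot
from fin import *
import sys
x,y,h,n=map(float,sys.argv[1:5]); sx,sz,sy=slot(); Rtp=R.from_matrix(np.load("Rtp2.npy"))
p,R0,o=pose(); g=p+R0.apply([0,0,.18]); RPc=R0*Rtp; GZ=.0737;GX=.0115
f=g-RPc.apply([GZ,0,GX])-S; print("foot in slot now x,y,z:",f@sx,f@sy,f@sz,"| panel axes in slot",np.round(np.array([sx,sy,sz])@RPc.as_matrix(),3).tolist()); print("F",o["wrist_force"],"q",o["joint_positions"],o["width"])
RP=pframe(sz,sx); T=RP*Rtp.inv(); g1=S+sx*x+sy*y+sz*h+RP.apply([GZ,0,GX]); print("ik",ik(g1-T.apply([0,0,.18]),T,k,o["joint_positions"]))
rows(g1-T.apply([0,0,.18]),T,n=int(n) or None)
E
python3 go.py .003 0 .07 12
```

```text
foot in slot now x,y,z: -0.07844266145978762 -0.21118545119856916 0.14664683719605862 | panel axes in slot [[0.5, -0.037, 0.865], [0.0, -0.999, -0.042], [0.866, 0.021, -0.5]]
F [ 0.8094 -0.7764 -3.6798] q [ 0.0948 -0.0268  1.5494  0.0006  1.617  -1.6657] 0.05962101370411253
ik (array([ 0.5693, -0.0978,  1.7665, -0.2003,  0.9812, -1.164 ]), np.float64(2.178072534633405e-09))
n 12 
T [[0.068, 0.442, 0.067], [0.07, 0.442, 0.073], [0.071, 0.441, 0.079], [0.073, 0.441, 0.084], [0.075, 0.44, 0.09], [0.078, 0.44, 0.096], [0.08, 0.439, 0.101], [0.083, 0.439, 0.107], [0.086, 0.438, 0.112], [0.089, 0.438, 0.117], [0.093, 0.437, 0.122], [0.096, 0.437, 0.127]] 
W [-0.01, -0.436, -0.035]
```

```bash
sed -i 's/GX=.0115/GX=.013/' go.py; python3 go.py .003 0 .09 12
```

```text
foot in slot now x,y,z: -0.07974046385348843 -0.21112187273243094 0.14739628147387246 | panel axes in slot [[0.5, -0.037, 0.865], [0.0, -0.999, -0.042], [0.866, 0.021, -0.5]]
F [ 0.8094 -0.7764 -3.6798] q [ 0.0948 -0.0268  1.5494  0.0006  1.617  -1.6657] 0.05962101370411253
ik (array([ 0.576 , -0.1279,  1.7566, -0.1989,  1.0216, -1.1658]), np.float64(1.3244236280359203e-09))
n 12 
T [[0.086, 0.441, 0.029], [0.086, 0.441, 0.034], [0.086, 0.441, 0.04], [0.086, 0.44, 0.045], [0.086, 0.44, 0.05], [0.087, 0.439, 0.055], [0.088, 0.439, 0.06], [0.089, 0.438, 0.066], [0.09, 0.438, 0.071], [0.092, 0.438, 0.076], [0.093, 0.437, 0.081], [0.095, 0.437, 0.085]] 
W [-0.01, -0.436, -0.035]
```

{"method": "play_rows", "body": {
  "translation": [
    [0.09,0.44,0.03],
    [0.09,0.44,0.03],
    [0.09,0.44,0.04],
    [0.09,0.44,0.05],
    [0.09,0.44,0.05],
    [0.09,0.44,0.06],
    [0.09,0.44,0.06],
    [0.09,0.44,0.07]
  ],
  "twist": [
    [-0.01,-0.44,-0.04],
    [-0.01,-0.44,-0.04],
    [-0.01,-0.44,-0.03],
    [-0.01,-0.44,-0.03],
    [-0.01,-0.44,-0.03],
    [-0.01,-0.44,-0.04],
    [-0.01,-0.44,-0.04],
    [-0.01,-0.44,-0.03]
  ],
  "gripper": [-1,-1,-1,-1,-1,-1,-1,-1]
}}

```text
time: 16.65
tool_pos: [0.4307, 0.2363, 0.3513]
ee_rot: [3.139, 0.35, -2.924]
wrist_force: [-0.4, -0.2, -2.4]
width: 0.0597
finger_force: 30.0
```

{"method": "play_rows", "body": {
  "translation": [
    [0.09,0.44,0.07],
    [0.09,0.44,0.08],
    [0.09,0.44,0.08],
    [0.09,0.44,0.08],
    [0,0,0],
    [0,0,0]
  ],
  "twist": [
    [-0.01,-0.43,-0.03],
    [-0.01,-0.43,-0.03],
    [-0.01,-0.43,-0.03],
    [-0.01,-0.43,-0.03],
    [0,0,0],
    [0,0,0]
  ],
  "gripper": [-1,-1,-1,-1,-1,-1]
}}

```text
time: 17.25
tool_pos: [0.4075, 0.3026, 0.335]
ee_rot: [-3.141, 0.521, -2.91]
wrist_force: [0.6, -0.1, -2.0]
width: 0.0601
finger_force: 30.0
```

```bash
python3 go.py .003 0 .066 3; python3 - <<'E'
from fin import *
m=robot.camera_model("side"); im=robot.snapshot("side"); sx,sz,sy=slot()
P=np.array([S+sx*a+sy*b+sz*c for a,b,c in((0,.022,.062),(0,-.022,.062),(.029,.042,.018),(.029,-.042,.018),(0,-.042,0),(0,.042,0))])
x0,y0,f=180,90,6; a=cv2.resize(im[y0:y0+90,x0:x0+110,::-1],None,fx=f,fy=f,interpolation=cv2.INTER_CUBIC)
for u in project("side",P,m): cv2.circle(a,(int((u[0]-x0+.5)*f),int((u[1]-y0+.5)*f)),3,(255,0,255),-1)
cv2.imwrite("pics/s4.png",a)
for c in("top","side"):
    robot.snapshot(c)
    for t in("free_slot","panel_foot","panel_head"): print(c,t,[(d["centre"],round(d["score"],2)) for d in robot.spot_point(t,c) if d["centre"][1]>.2])
E
```

```text
foot in slot now x,y,z: -0.00039955547978918343 0.00018648335560341082 0.08845303573976789 | panel axes in slot [[0.005, -0.0, 1.0], [0.001, -1.0, -0.0], [1.0, 0.001, -0.005]]
F [ 0.6095 -0.1068 -1.9626] q [ 0.5775 -0.1269  1.7601 -0.199   1.0224 -1.1634] 0.06010349905459517
ik (array([ 0.5669, -0.089 ,  1.764 , -0.1998,  0.9745, -1.1654]), np.float64(4.48891097905645e-12))
n 3 
T [[-0.019, -0.003, 0.187], [-0.018, -0.003, 0.187], [-0.018, -0.003, 0.187]] 
W [-0.003, -0.016, -0.0]
top free_slot [([0.568, 0.3405, 0.0287], 0.82)]
top panel_foot [([0.5311, 0.3312, 0.1169], 0.58)]
top panel_head [([0.4821, 0.3194, 0.1997], 0.94)]
side free_slot [([0.5199, 0.3282, 0.0001], 0.51), ([0.563, 0.3395, 0.0322], 0.5)]
side panel_foot [([0.5319, 0.332, 0.1174], 0.51)]
side panel_head [([0.4821, 0.318, 0.2061], 0.43)]
```

View pics/s4.png

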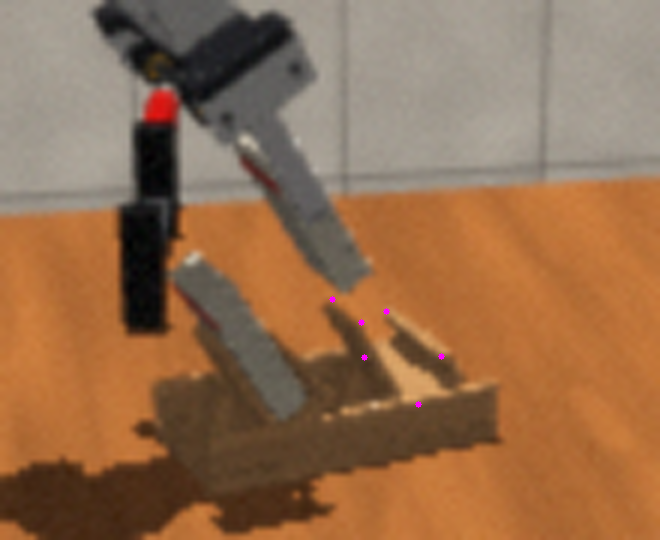

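Projected slot marks sit on the backrest top (332,299)–(361,323) and on the lip (386,311)–(441,356), which may really lie 1–2 mm further out. The foot is just above the gap. I'll shift slightly outward and descend under force watch.

```bash
python3 go.py .0045 0 .086 1 | tail -3; python3 go.py .0045 0 .030 6 | tail -3
```

```text
n 1 
T [[-0.041, -0.004, 0.106]] 
W [0.003, 0.007, -0.025]
n 6 
T [[-0.006, -0.001, 0.251], [-0.006, -0.001, 0.251], [-0.006, -0.001, 0.251], [-0.006, -0.001, 0.251], [-0.006, -0.001, 0.251], [-0.006, -0.001, 0.251]] 
W [0.0, 0.001, -0.004]
```

```bash
cat >> h.py <<'E'
def pose_avg(n=6):
    P,Q=[],[]
    for i in range(n):
        p,r,o=_pose(); P.append(p);Q.append(r.as_quat()); robot.snapshot("side")
    print("std",np.std(P,0),np.degrees(R.from_quat(Q).mean().inv()*R.from_quat(Q)).magnitude().mean() if 0 else "")
    return np.mean(P,0),R.from_quat(Q).mean(),o
_pose=pose
E
sed -i 's/^p,R0,o=pose().*g=p+/A=pose_avg(); import h; h.pose=lambda:A; p,R0,o=A; g=p+/' go.py
python3 go.py .0045 0 .084 1
```

```text
std [0.0001 0.0001 0.    ] 
foot in slot now x,y,z: 0.002902855252279818 0.00047690296324991817 0.09017301258469704 | panel axes in slot [[-0.001, -0.002, 1.0], [-0.0, -1.0, -0.002], [1.0, -0.0, 0.001]]
F [-0.556  -0.0333 -2.1574] q [ 0.5772 -0.1283  1.7572 -0.1992  1.021  -1.1625] 0.05949763252884389Traceback (most recent call last):
  File "go.py", line 7, in <module>
    RP=pframe(sz,sx); T=RP*Rtp.inv(); g1=S+sx*x+sy*y+sz*h+RP.apply([GZ,0,GX]); print("ik",ik(g1-T.apply([0,0,.18]),T,k,o["joint_positions"]))
                                                     ~~^~
TypeError: unsupported operand type(s) for *: 'float' and 'module'
```

{"method": "play_rows", "body": {
  "translation": [
    [-0.02,0,0],
    [-0.02,-0.01,0],
    [0,0,0.2],
    [0,0,0.25],
    [0,0,0.25],
    [0,0,0.2],
    [0,0,0],
    [0,0,0]
  ],
  "twist": [
    [0,0,0],
    [0,0,0],
    [0,0,0],
    [0,0,0],
    [0,0,0],
    [0,0,0],
    [0,0,0],
    [0,0,0]
  ],
  "gripper": [-1,-1,-1,-1,-1,-1,-1,-1]
}}

```text
time: 18.8
tool_pos: [0.4273, 0.307, 0.3065]
ee_rot: [3.14, 0.525, -2.912]
wrist_force: [0.7, 0.4, -2.1]
width: 0.0598
finger_force: 30.0
```

```bash
sed -i 's/import h; h.pose/import h as hh; hh.pose/' go.py; python3 go.py .0045 0 .024 4
```

```text
std [0.     0.     0.0004] 
foot in slot now x,y,z: 0.0047828942010445345 0.00039945751938534884 0.054287435336557284 | panel axes in slot [[-0.001, -0.002, 1.0], [-0.001, -1.0, -0.002], [1.0, -0.001, 0.001]]
F [-0.8516 -0.2302 -2.2919] q [ 0.5621 -0.0679  1.7633 -0.1997  0.9517 -1.1643] 0.060047487885975075
ik (array([ 0.5512, -0.0142,  1.767 , -0.2023,  0.8952, -1.165 ]), np.float64(8.282278756449031e-11))
n 4 
T [[0.001, -0.001, 0.189], [0.001, -0.001, 0.189], [0.001, -0.001, 0.189], [0.001, -0.001, 0.189]] 
W [0.002, 0.002, -0.005]
```

{"method": "play_rows", "body": {
  "translation": [
    [0.04,0,0],
    [0.03,0,0],
    [0,0,0]
  ],
  "twist": [
    [0,0,0],
    [0,0,0],
    [0,0,0]
  ],
  "gripper": [-1,-1,-1]
}}

```text
time: 19.4
tool_pos: [0.4246, 0.3064, 0.3055]
ee_rot: [3.139, 0.526, -2.911]
wrist_force: [1.0, 0.1, -1.9]
width: 0.0597
finger_force: 30.0
```

{"method": "play_rows", "body": {
  "translation": [
    [0.025,0,0],
    [0,0,0],
    [0,0,0]
  ],
  "twist": [
    [0,0,0],
    [0,0,0],
    [0,0,0]
  ],
  "gripper": [-1,-1,-1]
}}

```text
time: 19.7
tool_pos: [0.424, 0.3062, 0.3051]
ee_rot: [3.139, 0.526, -2.912]
wrist_force: [-0.0, 0.9, -2.2]
width: 0.0601
finger_force: 30.0
```

{"method": "play_rows", "body": {
  "translation": [
    [0.025,0,0],
    [0,0,0],
    [0,0,0]
  ],
  "twist": [
    [0,0,0],
    [0,0,0],
    [0,0,0]
  ],
  "gripper": [-1,-1,-1]
}}

```text
time: 20.0
tool_pos: [0.4232, 0.3061, 0.3048]
ee_rot: [3.139, 0.527, -2.912]
wrist_force: [0.2, -0.0, -1.2]
width: 0.0598
finger_force: 30.0
```

```bash
python3 go.py .0025 0 .024 4
```

```text
std [0. 0. 0.] 
foot in slot now x,y,z: -0.00010255807485932619 0.000349143689143164 0.054164039380154516 | panel axes in slot [[-0.001, -0.002, 1.0], [-0.001, -1.0, -0.002], [1.0, -0.001, 0.001]]
F [ 1.0734  0.2505 -1.7013] q [ 0.565  -0.0739  1.7748 -0.2021  0.9477 -1.1596] 0.06012647767060304
ik (array([ 0.5524, -0.0169,  1.7717, -0.2033,  0.8934, -1.163 ]), np.float64(1.38273437590049e-10))
n 4 
T [[-0.017, -0.001, 0.189], [-0.017, -0.001, 0.189], [-0.017, -0.001, 0.189], [-0.017, -0.001, 0.189]] 
W [0.002, 0.002, -0.005]
```

{"method": "play_rows", "body": {
  "translation": [
    [0.025,0,0],
    [0,0,0],
    [0,0,0]
  ],
  "twist": [
    [0,0,0],
    [0,0,0],
    [0,0,0]
  ],
  "gripper": [-1,-1,-1]
}}

```text
time: 20.6
tool_pos: [0.4227, 0.3059, 0.3046]
ee_rot: [3.139, 0.528, -2.911]
wrist_force: [3.8, 0.7, -2.4]
width: 0.0597
finger_force: 30.0
```

{"method": "play_rows", "body": {
  "translation": [
    [0.025,0,0],
    [0,0,0],
    [0,0,0]
  ],
  "twist": [
    [0,0,0],
    [0,0,0],
    [0,0,0]
  ],
  "gripper": [-1,-1,-1]
}}

```text
time: 20.9
tool_pos: [0.4221, 0.3058, 0.3046]
ee_rot: [3.139, 0.53, -2.911]
wrist_force: [5.9, 0.9, -1.4]
width: 0.0597
finger_force: 30.0
```

{"method": "play_rows", "body": {
  "translation": [
    [0.025,0,0],
    [0,0,0],
    [0,0,0]
  ],
  "twist": [
    [0,0,0],
    [0,0,0],
    [0,0,0]
  ],
  "gripper": [-1,-1,-1]
}}

```text
time: 21.2
tool_pos: [0.4216, 0.3057, 0.3045]
ee_rot: [3.139, 0.532, -2.911]
wrist_force: [6.9, 0.3, -2.2]
width: 0.06
finger_force: 30.0
```

```bash
python3 go.py .001 0 .024 4
```

```text
std [0. 0. 0.] 
foot in slot now x,y,z: -0.00038540644332678287 0.0004279606754098609 0.0547332219010331 | panel axes in slot [[-0.006, -0.002, 1.0], [-0.001, -1.0, -0.002], [1.0, -0.001, 0.006]]
F [ 6.8169  1.7385 -2.8594] q [ 0.5664 -0.0783  1.7802 -0.205   0.9423 -1.1567] 0.059459548635703435
ik (array([ 0.5533, -0.0188,  1.7753, -0.2041,  0.892 , -1.1615]), np.float64(2.0421488146220728e-10))
n 4 
T [[-0.016, -0.001, 0.193], [-0.017, -0.001, 0.193], [-0.017, -0.001, 0.193], [-0.017, -0.001, 0.193]] 
W [0.003, 0.015, -0.004]
```

Backrest contact is felt exactly at the predicted x≈0, so the slot model is right. I'll back off about 1.5 mm and lower.

{"method": "play_rows", "body": {
  "translation": [
    [-0.05,0,0],
    [-0.045,0,0],
    [0,0,0.2],
    [0,0,0.2],
    [0,0,0.2],
    [0,0,0.2],
    [0,0,0],
    [0,0,0]
  ],
  "twist": [
    [0,0,0],
    [0,0,0],
    [0,0,0],
    [0,0,0],
    [0,0,0],
    [0,0,0],
    [0,0,0],
    [0,0,0]
  ],
  "gripper": [-1,-1,-1,-1,-1,-1,-1,-1]
}}

```text
time: 22.3
tool_pos: [0.4396, 0.3099, 0.2767]
ee_rot: [3.14, 0.525, -2.912]
wrist_force: [0.7, 0.3, -2.2]
width: 0.0603
finger_force: 30.0
```

```bash
python3 go.py .0015 0 .003 4
```

```text
std [0.0001 0.     0.0002] 
foot in slot now x,y,z: -7.95832020792208e-05 0.00023026636125185872 0.021907200668403463 | panel axes in slot [[0.001, -0.002, 1.0], [-0.0, -1.0, -0.002], [1.0, -0.0, -0.001]]
F [ 0.3345 -0.1591 -2.3702] q [ 0.5535 -0.0165  1.7773 -0.2041  0.8881 -1.1586] 0.05954642895360676
ik (array([ 0.546 ,  0.0204,  1.7742, -0.2063,  0.8532, -1.1604]), np.float64(4.91150465900935e-12))
n 4 
T [[-0.009, -0.001, 0.118], [-0.009, -0.001, 0.118], [-0.009, -0.001, 0.118], [-0.009, -0.001, 0.118]] 
W [0.001, -0.002, -0.005]
```

{"method": "play_rows", "body": {
  "translation": [
    [-0.02,0,0.08],
    [-0.01,0,0.1],
    [0,0,0.1],
    [0,0,0.1],
    [0,0,0],
    [0,0,0]
  ],
  "twist": [
    [0,0,0],
    [0,0,0],
    [0,0,0],
    [0,0,0],
    [0,0,0],
    [0,0,0]
  ],
  "gripper": [-1,-1,-1,-1,-1,-1]
}}

```text
time: 23.2
tool_pos: [0.4479, 0.3119, 0.2645]
ee_rot: [3.14, 0.526, -2.912]
wrist_force: [-0.3, -0.5, -2.2]
width: 0.0597
finger_force: 30.0
```

```bash
python3 go.py .001 0 .003 4
```

```text
std [0.     0.     0.0002] 
foot in slot now x,y,z: 0.0018493194317691104 0.00040773142500863217 0.006928400021014139 | panel axes in slot [[-0.001, -0.002, 1.0], [-0.001, -1.0, -0.002], [1.0, -0.001, 0.001]]
F [ 0.0676 -0.0499 -2.2326] q [ 0.5476  0.013   1.7739 -0.2055  0.8599 -1.1588] 0.059918416975783144
ik (array([ 0.5463,  0.0198,  1.7754, -0.2065,  0.8527, -1.1599]), np.float64(1.192321352001437e-09))
n 4 
T [[0.004, -0.002, 0.025], [0.004, -0.001, 0.025], [0.004, -0.001, 0.025], [0.004, -0.001, 0.025]] 
W [0.001, 0.001, -0.005]
```

Between lip and backrest with no contact. I'll lower in small steps until the ledge is felt.

{"method": "play_rows", "body": {
  "translation": [
    [0,0,0.03],
    [0,0,0.03],
    [0,0,0.03],
    [0,0,0.02],
    [0,0,0]
  ],
  "twist": [
    [0,0,0],
    [0,0,0],
    [0,0,0],
    [0,0,0],
    [0,0,0]
  ],
  "gripper": [-1,-1,-1,-1,-1]
}}

```text
time: 24.0
tool_pos: [0.45, 0.3125, 0.2608]
ee_rot: [3.139, 0.526, -2.912]
wrist_force: [0.0, -0.3, -2.1]
width: 0.0599
finger_force: 30.0
```

{"method": "play_rows", "body": {
  "translation": [
    [0,0,0.025],
    [0,0,0.025],
    [0,0,0],
    [0,0,0]
  ],
  "twist": [
    [0,0,0],
    [0,0,0],
    [0,0,0],
    [0,0,0]
  ],
  "gripper": [-1,-1,-1,-1]
}}

```text
time: 24.4
tool_pos: [0.451, 0.3127, 0.2592]
ee_rot: [3.139, 0.526, -2.912]
wrist_force: [-0.3, -0.2, -3.7]
width: 0.06
finger_force: 30.0
```

```bash
python3 go.py .0 0 .0 4
```

```text
std [0. 0. 0.] 
foot in slot now x,y,z: 0.0018072703561848146 0.0003936432230883535 0.0005066360047155165 | panel axes in slot [[-0.001, -0.002, 1.0], [-0.001, -1.0, -0.002], [1.0, -0.001, 0.001]]
F [ 0.2159  0.5498 -1.9426] q [ 0.5454  0.0253  1.7738 -0.2063  0.848  -1.1583] 0.059819880644553854
ik (array([ 0.5459,  0.0242,  1.7776, -0.2075,  0.8462, -1.1587]), np.float64(9.569603677094084e-10))
n 4 
T [[0.01, -0.001, 0.003], [0.01, -0.001, 0.003], [0.01, -0.001, 0.003], [0.01, -0.001, 0.003]] 
W [0.001, 0.001, -0.005]
```

{"method": "play_rows", "body": {
  "translation": [
    [0,0,0.025],
    [0,0,0],
    [0,0,0]
  ],
  "twist": [
    [0,0,0],
    [0,0,0],
    [0,0,0]
  ],
  "gripper": [-1,-1,-1]
}}

```text
time: 25.0
tool_pos: [0.4514, 0.3128, 0.259]
ee_rot: [3.139, 0.526, -2.912]
wrist_force: [-4.4, -1.8, 3.1]
width: 0.0598
finger_force: 30.0
```

{"method": "play_rows", "body": {
  "translation": [
    [0,0,0.025],
    [0,0,0],
    [0,0,0]
  ],
  "twist": [
    [0,0,0],
    [0,0,0],
    [0,0,0]
  ],
  "gripper": [-1,-1,-1]
}}

```text
time: 25.3
tool_pos: [0.4516, 0.3129, 0.259]
ee_rot: [3.139, 0.526, -2.912]
wrist_force: [-10.4, -3.6, 7.4]
width: 0.0601
finger_force: 30.0
```

{"method": "play_rows", "body": {
  "translation": [
    [0,0,0.025],
    [0,0,0],
    [0,0,0]
  ],
  "twist": [
    [0,0,0],
    [0,0,0],
    [0,0,0]
  ],
  "gripper": [-1,-1,-1]
}}

```text
time: 25.6
tool_pos: [0.4518, 0.313, 0.2591]
ee_rot: [3.139, 0.526, -2.912]
wrist_force: [-13.4, -5.9, 13.3]
width: 0.0599
finger_force: 30.0
```

On the ledge. I'll relieve the push, bring the back to the backrest, then open.

{"method": "play_rows", "body": {
  "translation": [
    [0,0,-0.03],
    [0,0,-0.02],
    [0.03,0,0],
    [0.025,0,0],
    [0,0,0],
    [0,0,0]
  ],
  "twist": [
    [0,0,0],
    [0,0,0],
    [0,0,0],
    [0,0,0],
    [0,0,0],
    [0,0,0]
  ],
  "gripper": [-1,-1,-1,-1,-1,-1]
}}

```text
time: 26.2
tool_pos: [0.4502, 0.3127, 0.2582]
ee_rot: [3.138, 0.529, -2.912]
wrist_force: [0.5, -0.8, 3.4]
width: 0.0599
finger_force: 30.0
```

```bash
python3 go.py .0 0 .0 4
```

```text
std [0.0001 0.     0.    ] 
foot in slot now x,y,z: 0.0010252382577020575 0.0007256696688701856 -6.878919030351989e-05 | panel axes in slot [[-0.003, -0.002, 1.0], [-0.001, -1.0, -0.002], [1.0, -0.001, 0.003]]
F [0.1488 0.6949 3.584 ] q [ 0.5464  0.0242  1.7779 -0.2076  0.8431 -1.1559] 0.06002279936322987
ik (array([ 0.5459,  0.0242,  1.7776, -0.2075,  0.8462, -1.1587]), np.float64(2.0962818585889924e-11))
n 4 
T [[0.002, -0.002, -0.0], [0.002, -0.002, -0.0], [0.002, -0.002, -0.0], [0.002, -0.002, -0.0]] 
W [0.003, 0.007, -0.005]
```

{"method": "play_rows", "body": {
  "translation": [
    [0.02,0,0],
    [0,0,0],
    [0,0,0]
  ],
  "twist": [
    [0,0,0],
    [0,0,0],
    [0,0,0]
  ],
  "gripper": [-1,-1,-1]
}}

```text
time: 26.8
tool_pos: [0.4493, 0.3125, 0.2577]
ee_rot: [3.139, 0.528, -2.912]
wrist_force: [1.7, 0.7, 5.7]
width: 0.0602
finger_force: 30.0
```

{"method": "play_rows", "body": {
  "translation": [
    [0,0,0],
    [0,0,0],
    [0,0,0],
    [0,0,0],
    [0,0,0],
    [0,0,0],
    [0,0,0],
    [0,0,0]
  ],
  "twist": [
    [0,0,0],
    [0,0,0],
    [0,0,0],
    [0,0,0],
    [0,0,0],
    [0,0,0],
    [0,0,0],
    [0,0,0]
  ],
  "gripper": [1,1,1,1,1,1,1,1]
}}

```text
time: 27.6
tool_pos: [0.449, 0.3122, 0.2569]
ee_rot: [3.139, 0.526, -2.912]
wrist_force: [0.2, 0.1, 0.3]
width: 0.0937
finger_force: 0.0
```

{"method": "play_rows", "body": {
  "translation": [
    [0,0,-0.2],
    [0,0,-0.4],
    [0,0,-0.6],
    [0,0,-0.8],
    [0,0,-0.8],
    [0,0,-0.8],
    [0,0,0],
    [0,0,0]
  ],
  "twist": [
    [0,0,0],
    [0,0,0],
    [0,0,0],
    [0,0,0],
    [0,0,0],
    [0,0,0],
    [0,0,0],
    [0,0,0]
  ],
  "gripper": [1,1,1,1,1,1,1,1]
}}

```text
time: 28.4
tool_pos: [0.3783, 0.2954, 0.3824]
ee_rot: [3.138, 0.528, -2.912]
wrist_force: [0.3, 0.2, -0.5]
width: 0.0936
finger_force: 0.0
```

```bash
python3 - <<'E'
from fin import *
im=robot.snapshot("side"); tp=robot.snapshot("top")
a=cv2.resize(im[90:180,180:290,::-1],(550,450),interpolation=cv2.INTER_CUBIC)
cv2.imwrite("pics/s5.png",a)
for c in("top","side"):
    robot.snapshot(c)
    for t in("panel_foot","panel_head","panel"): print(c,t,[(d["centre"],round(d["score"],2)) for d in robot.spot_point(t,c) if d["centre"][1]>.2])
sx,sz,sy=slot(); print("expect foot",S+sx*.012,"head",S+sx*.012+sz*.1)
E
```

```text
top panel_foot [([0.5761, 0.3416, 0.039], 0.6), ([0.5432, 0.3325, 0.0777], 0.38)]
top panel_head [([0.522, 0.328, 0.1238], 0.84)]
top panel [([0.5395, 0.3339, 0.0785], 0.62)]
side panel_foot [([0.5715, 0.3423, 0.0388], 0.62), ([0.524, 0.329, 0.1259], 0.19)]
side panel_head [([0.524, 0.3306, 0.124], 0.75)]
side panel [([0.5367, 0.3322, 0.079], 0.53)]
expect foot [0.5728 0.3414 0.038 ] head [0.5242 0.3299 0.1246]
```

View pics/s5.png

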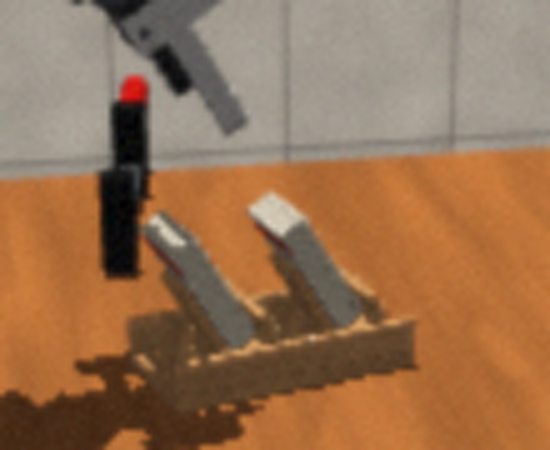

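The panel now stands in the free slot ((280,210) head, (350,310) foot). It is parallel to the racked one, back to the backrest with the stripe up, and the gripper is clear. The detections match the expected foot and head positions within 4 mm. Handing in.

```bash
python3 -c "
from bench import robot
print(robot.close_job())"
```

```text
the job is handed in; nothing more can be done
None
```

The panel is turned over and stands in the free slot, foot on the ledge, back against the backrest and carved face outward; the gripper is open and clear, and the job was handed in at about 29 s.

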